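# Clear the upholstery jig and index its stop

## Task

Push the four loose wood chips off the white jig board onto the bench with the scraper block (not with the fingers), then stand the scraper upright on the bench again and let go of it. Then take the stop slide by its orange grip, slide it along the rail until its ball clicks into the notch of the index strip, and finish while holding it there: the fingers still grip it at the end, with the ball in the notch. Leave the staple box, the thread spool and the glue tin where they are.

Things in the scene. Friction and masses are not known exactly. Their poses are not given: they have to be found in the camera images.
- jig: fixed white board 200 (x) x 360 (y) x 24 mm on the bench, origin at the centre of its underside, x pointing away from the robot (within 0.2 rad). Steel-edged front edge at x = -100 mm. Guide rail along y at x = 62 mm (20 mm wide, top 38 mm up), index strip at x = 86 mm. Chips start within x -75 to 5, y -30 to 135 mm, and may go off any edge; the board is flat from the front edge to the rail
- index: steel strip 14 mm wide, 10 mm high, fixed on the jig board behind the rail along the jig's y, set elsewhere each time. Origin on its underside below the middle of its only notch (a V 8 mm long in y, about 3 mm deep, marked by a red lug at its rear side); axes as the jig's. It reaches 200 mm to -y and 110 mm to +y of the notch
- stop (a joint): stop slide along the rail, m: 0 at the -y (right) end, growing towards the jig's +y, hard end at 0.22; starts at 0 to 0.03, notch at 0.12 to 0.19. Rail friction about 2 N. A sprung 10 mm ball under it runs on the index strip; within about 3 mm of the notch's middle it pulls the slide there by itself if nothing holds it, and about 12 N pushes it out again
- stop_grip (a point): middle of the top of the stop slide's orange fin: 18 mm thick (jig x), 34 mm long (jig y), 46 mm tall, top 104 mm above the bench; pinch it from above across 18 mm. It stands on a blue block 62 x 44 mm (top 58 mm above the bench). An aluminium fence 12 mm wide, in line with the fin, reaches 145 mm from it over the board towards the jig's -x, 4 mm above it, its top 48 mm up
- stop_ball (a point): point under the stop slide, in the middle of the ball's foot (26 mm behind the middle of the grip in the jig's x, at the same y), a white line on the slide marks it; the ball is in the notch when this point and the notch have the same y in the jig's frame
- scraper: loose scraper standing upright: black blade 20 (x) x 100 (y) x 20 mm high, above it a brown wooden handle 26 (x) x 64 (y) x 42 mm, 62 mm high in all; origin at the centre of its underside, z up; 0.12 to 0.26 kg. Grip the handle from above across 26 mm. Starts on the bench left or right of the jig, its long side within 0.4 rad of pointing away from the robot
- chip1: loose pale wood chip, 30 x 20 x 13 mm (its x, y, z), 10 g, lying on the jig board at the start; origin at the centre of its underside
- chip2: loose pale wood chip, 26 x 22 x 12 mm (its x, y, z), 10 g, lying on the jig board at the start; origin at the centre of its underside
- chip3: loose brown wood chip, 32 x 16 x 14 mm (its x, y, z), 10 g, lying on the jig board at the start; origin at the centre of its underside
- chip4: loose pale wood chip, 24 x 18 x 13 mm (its x, y, z), 10 g, lying on the jig board at the start; origin at the centre of its underside
- staple_box: bystander: cardboard box 70 x 45 x 35 mm on the bench at the other side of the jig from the scraper; origin at the centre of its underside
- thread_spool: bystander: blue thread spool, 44 mm diameter, 50 mm high, standing beyond the jig; origin at the centre of its underside
- glue_tin: bystander: yellow tin, 60 mm diameter, 75 mm high, standing beyond the jig; origin at the centre of its underside

How it is judged:
By the outcome, as a careful person would: the job done as asked, in the order asked, and still so for the second after the job is handed in, while the arm keeps its last pose, push and grip.
It also fails if it takes over 72 s, if anything falls off the work surface, if the arm or the gripper's body presses on something with over 40 N, if the wrist force passes 120 N, or if a joint passes its speed limit or range.

## Robot

A 7-joint arm with a two-finger parallel gripper is mounted at the origin on the work surface. World frame = base frame: x ahead of the robot, y to its left, z up, the work surface at z = 0. Lengths are in m, angles in rad, forces in N, time in s.
With the tool pointing down it reaches from about 0.425 to 0.875 m from the base axis. Payload 4.7 kg.
Tool frame: the origin (TCP) lies midway between the tips of the shut fingers; the grasp point (between the pads) lies grasp_offset behind it (grasp_offset is the distance from the TCP to the grasp point, in m); z points along the fingers, y is the direction in which the jaws open and shut (so a half turn about z gives the same grasp; the last joint's range is limited). The gripper opens to 87 mm and grips with 3 to 60 N. Pads are 19 mm wide; open, the fingers measure 117 mm over their backs; the gripper's body (75 mm by 190 mm) begins 51 mm behind the grasp point.
Start: joints at [-1.298, 0.321, -0.07, 1.45, 0.023, 1.371, -0.057], TCP at [0.166, 0.628, 0.223] pointing down, gripper open.
Joint ranges: [-2.86, 2.86], [-0.3, 2.09], [-1.38, 1.24], [0.06, 2.45], [-1.56, 4.7], [0.09, 2.05], [-2.69, 2.69]. Speed limits (rad/s): [2.57, 2.57, 3.14, 3.14, 3.14, 3.14, 3.14].

## Interface

Orientations are given as a rotation vector (axis times angle).
In Python, from bench import * gives the robot as it stands.
- The arm moves only by the tool servo_tool, never from a script. Its argument "targets" is a list of rows, each an object of numbers: "dx", "dy", "dz": the shift along the tool's x, y, z normalised to -1 to 1, where 1 is 100 mm; "wx", "wy", "wz": the turn, a rotation vector about the tool's x, y, z normalised to -1 to 1, where 1 is 360 degrees. A call has exactly 5 rows; each row is the pose to reach, as a shift and turn from the pose commanded when the call began, along the tool's axes at that moment, turning the shorter way round; what a row does not reach only later rows make up. A row lasts 1/12 s, in which the tool goes at most 41.7 mm and 7.16 degrees, less where a joint would pass 70% of its speed; a pose out of reach is approached as far as the arm can. A call with a number of a shift or a turn outside -1 to 1 is refused whole. A call with a gripper value outside its range is refused whole. "fingers" is the closure, from -1 (fully open) to 1 (shut), set as the call begins (left out, the last holds). The fingers move at their own pace and stop on an object; the grip force is fixed at half the most. Time passes only in rows, so rows that repeat a pose let the fingers close, or fill a call up. It gives the time, the measured TCP pose, the force and the opening at its end, in the units of the state.
- state(): the state, without advancing time (a new reading comes with each control period).
- read_camera(name): name is "scene" or "top" or "wrist"; returns a dict with "color" (400x640x3 uint8, blue, green, red), "range_z" (400x640 float32, m along the optical axis (not along the pixel's ray), 0 where there is no reading), "K" (3x3 intrinsics, pixels), "R" (3x3) and "t" (3): a world point X has camera coordinates R X + t. Camera axes: x right, y down, z forward; pixel columns grow to the right and rows downward; lengths in m; the calibration is good to about 2 mm. A picture is of the moment at which its call begins.
- hand_in(): hands the job in, once; it reports no verdict.
Trained networks look in the newest picture that a camera, given by its name, has taken for a name from the list of things; names that differ only in an ending like _2 or _b are one class to them, and where a whole thing is asked for, a point or a joint stands for the part that bears it (a point fixed in the world has none). Each returns a list of dicts, best first, with "score" (0 to 1); they miss things now and then, are a little off and sometimes report something else, mostly with a low value. They report only what shows in the picture. A call takes as long as a camera call.
- trace(label, camera): "mask" (400x640 bool, what is visible of it) and "box" ([left, top, right, bottom] in pixels, round what is visible of it).
- tip_of(label, camera): "position" ([column, row] in pixels: a listed point, or the origin of a listed thing).
The state is a dict: "t": time; "joints": joint angles; "dq": joint speeds; "joint_efforts": joint torques, N m; "position": TCP position; "ee_rot": TCP orientation; "wrist_force": force on the tool from outside, world axes, zero at the start; "ft_torque": the same for the moment, N m; "finger_gap": finger opening in m.
Only numpy, scipy, OpenCV 4.12 (cv2) and the standard library are available. Lean on these libraries where they do the work, as an engineer would, in place of code of your own. Each camera call takes 0.05 s, during which the arm holds its last target. There are 200 camera calls.

## Working session

There is one attempt and no reset: what is moved stays moved. The work goes in short steps, Python scripts to look and compute and a tool call to move; the robot and the scene stay as the last step left them, time stands still between calls to the robot, and variables do not carry over. Pictures are saved under pics/ and viewed, about 8 in all and at most 12, crops included, and the job is handed in when it is done.

Besides the shell and the picture viewer there is one more tool, called after "Call:" by a JSON object that holds its "op" and its "data". servo_tool: Moves the arm, as the interface text tells. Its arguments: {"type":"object","properties":{"targets":{"type":"array","items":{"type":"object","properties":{"dx":{"type":"number"},"dy":{"type":"number"},"dz":{"type":"number"},"wx":{"type":"number"},"wy":{"type":"number"},"wz":{"type":"number"}}}},"fingers":{"type":"number"}},"required":["targets"]}

```bash
ls; mkdir -p pics; cat > h.py <<'E'
from bench import *
import numpy as np, cv2
from scipy.spatial.transform import Rotation as Rn
def world(c,u,v,z=None):
    K,R,t=c["K"],np.array(c["R"]),np.array(c["t"])
    d=R.T@np.linalg.solve(K,np.array([u,v,1.0])); o=-R.T@t
    if z is None: return o+d*c["range_z"][int(round(v)),int(round(u))]
    return o+d*(z-o[2])/d[2]
def cloud(c,m):
    v,u=np.nonzero(m&(c["range_z"]>0)); zz=c["range_z"][v,u]
    P=np.linalg.solve(c["K"],np.stack([u,v,np.ones_like(u)]).astype(float))*zz
    return (np.array(c["R"]).T@(P-np.array(c["t"])[:,None])).T
E
python3 - <<'E'
from h import *
s=state();print({k:np.round(v,3) for k,v in s.items()})
for n in["scene","top"]:
    c=read_camera(n);cv2.imwrite(f"pics/{n}0.png",c["color"])
    for l in["jig","index","stop_grip","stop_ball","scraper","chip1","chip2","chip3","chip4","staple_box","thread_spool","glue_tin"]:
        try:
            print(n,l,[(np.round(d["position"]).tolist(),round(d["score"],2),np.round(world(c,*d["position"]),3).tolist()) for d in tip_of(l,n)][:3])
        except Exception as e: print(l,e)
E
```

```text
pics
{'t': np.float64(0.0), 'joints': array([-1.298,  0.322, -0.07 ,  1.452,  0.023,  1.371, -0.057]), 'dq': array([-0.001,  0.002, -0.002, -0.001,  0.001,  0.001,  0.001]), 'joint_efforts': array([-0.0000e+00, -4.9127e+01, -4.0400e-01, -3.1254e+01, -6.4000e-02,
        4.3000e-02,  0.0000e+00]), 'position': array([0.166, 0.628, 0.221]), 'ee_rot': array([-4.050e-01, -3.115e+00,  3.000e-03]), 'wrist_force': array([-1.064,  0.732, -0.334]), 'ft_torque': array([ 0.024, -0.019, -0.004]), 'finger_gap': np.float64(0.087)}
scene jig [([336.0, 193.0], 0.92, [0.557, -0.016, 0.023])]
scene index [([320.0, 204.0], 0.73, [0.631, -0.024, 0.03])]
scene stop_grip [([294.0, 168.0], 0.7, [0.608, -0.149, 0.096])]
scene stop_ball []
scene scraper [([274.0, 136.0], 0.59, [0.46, -0.381, 0.01])]
scene chip1 [([368.0, 192.0], 0.62, [0.501, 0.069, 0.04]), ([346.0, 185.0], 0.56, [0.513, -0.008, 0.03]), ([360.0, 182.0], 0.52, [0.478, 0.02, 0.035])]
scene chip2 [([368.0, 192.0], 0.62, [0.501, 0.069, 0.04]), ([346.0, 185.0], 0.56, [0.513, -0.008, 0.03]), ([360.0, 182.0], 0.52, [0.478, 0.02, 0.035])]
scene chip3
[... 1023 characters left out ...]
64, 0.039])]
top chip2 [([309.0, 256.0], 0.52, [0.474, 0.023, 0.04]), ([337.0, 244.0], 0.49, [0.5, -0.044, 0.038]), ([292.0, 251.0], 0.45, [0.487, 0.064, 0.039])]
top chip3 [([309.0, 256.0], 0.52, [0.474, 0.023, 0.04]), ([337.0, 244.0], 0.49, [0.5, -0.044, 0.038]), ([292.0, 251.0], 0.45, [0.487, 0.064, 0.039])]
top chip4 [([309.0, 256.0], 0.52, [0.474, 0.023, 0.04]), ([337.0, 244.0], 0.49, [0.5, -0.044, 0.038]), ([292.0, 251.0], 0.45, [0.487, 0.064, 0.039])]
top staple_box [([183.0, 246.0], 0.73, [0.506, 0.328, 0.031]), ([377.0, 193.0], 0.31, [0.615, -0.136, 0.106])]
top thread_spool [([354.0, 138.0], 0.59, [0.754, -0.091, 0.052])]
top glue_tin [([276.0, 140.0], 0.86, [0.749, 0.096, 0.075])]
```

```bash
python3 - <<'E'
import cv2
i=cv2.imread("pics/top0.png")[100:300,150:510];cv2.imwrite("pics/topc.png",cv2.resize(i,None,fx=2.2,fy=2.2,interpolation=cv2.INTER_CUBIC))
i=cv2.imread("pics/scene0.png")[90:290,240:480];cv2.imwrite("pics/scenec.png",cv2.resize(i,None,fx=2.5,fy=2.5,interpolation=cv2.INTER_CUBIC))
E
python3 - <<'E'
from h import *
c=read_camera("top")
def rect(P,lo,hi):
    Q=P[(P[:,2]>lo)&(P[:,2]<hi)]
    (a,b),(w,h),an=cv2.minAreaRect((Q[:,:2]*1000).astype(np.float32)); return np.round([a,b,w,h,an]).tolist(),len(Q)
for l,lo,hi in[("scraper",.05,.08),("scraper",.005,.03),("jig",.015,.034),("staple_box",.025,.05),("stop_grip",.09,.12)]:
    d=trace(l,"top")
    if d: print(l,d[0]["score"],d[0]["box"],rect(cloud(c,d[0]["mask"]),lo,hi), np.round(np.median(cloud(c,d[0]["mask"])[:,2]),3))
for d in trace("chip1","top"): P=cloud(c,d["mask"]);print("chip",round(d["score"],2),d["box"],rect(P,.028,.06),np.round(P.mean(0),3))
E
```

```text
scraper 0.36 [286.3, 175.4, 414.2, 206.4] ([0.0, 0.0, 0.0, 0.0, 0.0], 0) 0.034
scraper 0.36 [286.3, 175.4, 414.2, 206.4] ([633.0, -74.0, 18.0, 303.0, 11.0], 46) 0.034
jig 0.96 [253.8, 174.3, 418.8, 284.7] ([538.0, -41.0, 201.0, 361.0, 11.0], 9371) 0.025
staple_box 0.61 [164.8, 225.8, 192.8, 258.6] ([514.0, 343.0, 70.0, 46.0, 11.0], 564) 0.034
stop_grip 0.7 [363.2, 179.6, 392.7, 254.1] ([617.0, -140.0, 18.0, 32.0, 10.0], 119) 0.057
chip 0.58 [287.3, 248.7, 297.0, 254.2] ([487.0, 66.0, 20.0, 19.0, 89.0], 66) [0.487 0.066 0.036]
chip 0.52 [335.1, 239.2, 342.4, 254.1] ([495.0, -47.0, 17.0, 27.0, 78.0], 82) [ 0.495 -0.047  0.038]
chip 0.5 [319.1, 239.7, 327.9, 251.6] ([504.0, -10.0, 14.0, 21.0, 62.0], 54) [ 0.503 -0.01   0.037]
```

View pics/topc.png

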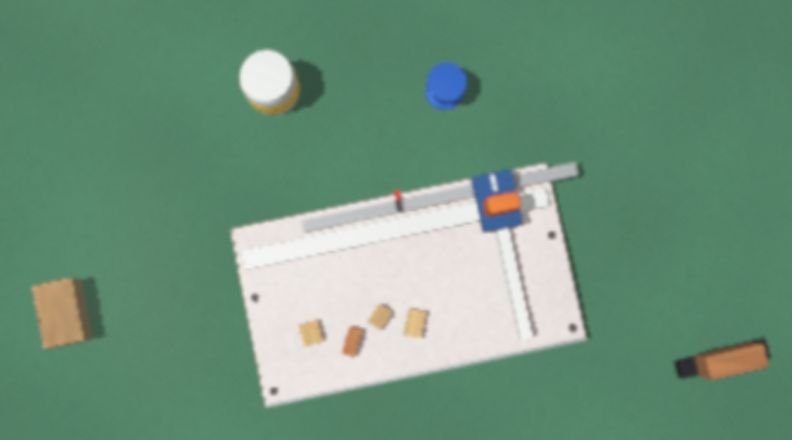

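View pics/scenec.png

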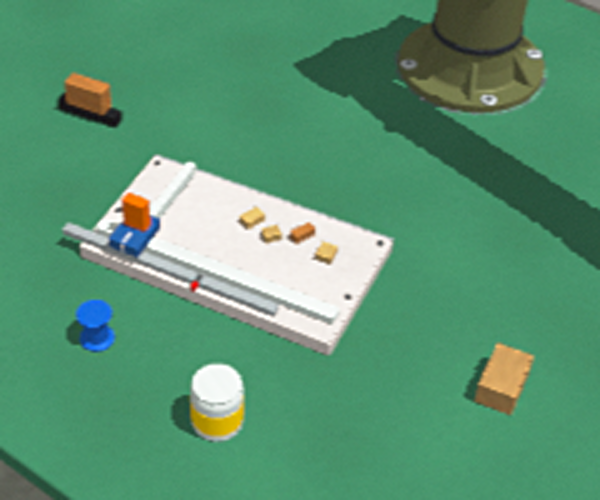

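The top view shows the jig yawed about +11°. The chips lie in a row near the front at crop pixels (312,333), (353,341), (381,316) and (416,322). The scraper is at right (725,358), the stop at (500,203) and the red notch lug at (398,197). The scene view agrees. All the chips fit in a 100 mm band of jig x, so one +y sweep can clear them.

```bash
cat >> h.py <<'E'
YAW=np.radians(11.0); JO=np.array([.538,-.041])
def tojig(p): 
    c,s=np.cos(YAW),np.sin(YAW); d=np.asarray(p)[...,:2]-JO; return np.stack([d[...,0]*c+d[...,1]*s,-d[...,0]*s+d[...,1]*c],-1)
def tow(j):
    c,s=np.cos(YAW),np.sin(YAW); j=np.asarray(j); return JO+np.array([c*j[0]-s*j[1],s*j[0]+c*j[1]])
def move(p,jaw=None):
    """print units to reach world p (TCP), jaw azimuth rad (mod pi), tool down"""
    s=state(); R=Rn.from_rotvec(s["ee_rot"])
    d=R.inv().apply(np.array(p)-s["position"])
    print("t",round(s["t"],2),"pos",np.round(s["position"],4),"F",np.round(s["wrist_force"],1),"gap",round(s["finger_gap"],4),"j7",round(s["joints"][6],2))
    w=np.zeros(3)
    if jaw is not None:
        best=None
        for k in(0,np.pi):
            y=np.array([np.cos(jaw+k),np.sin(jaw+k),0]);z=np.array([0,0,-1.])
            T=Rn.from_matrix(np.stack([np.cross(y,z),y,z],1)); r=(R.inv()*T).as_rotvec()
            if best is None or np.linalg.norm(r)<np.linalg.norm(best): best=r
        w=best
    print("d",np.round(d*10,3),"w",np.round(w/(2*np.pi),4),"deg",round(np.degrees(np.linalg.norm(w)),1))
E
python3 - <<'E'
from h import *
try: print("go",grasp_offset)
except Exception as e: print(e)
c=read_camera("top")
P=cloud(c,np.ones((400,640),bool)); col=c["color"][c["range_z"]>0]
def rect(Q): (a,b),(w,h),an=cv2.minAreaRect((Q[:,:2]*1000).astype(np.float32)); return np.round([a,b,w,h,an],1).tolist(),len(Q)
m=(abs(P[:,0]-.45)<.12)&(abs(P[:,1]+.38)<.11)
print("handle",rect(P[m&(P[:,2]>.052)]),P[m&(P[:,2]>.052)][:,2].mean()); print("all",rect(P[m&(P[:,2]>.012)]))
for a in(-.0,): 
    m=(P[:,2]>.03)&(P[:,2]<.06); J=tojig(P[:,:2]); m&=(J[:,0]<.04)&(J[:,0]>-.11)&(J[:,1]>-.09)&(J[:,1]<.18)
    print("chips jig min/max",J[m].min(0),J[m].max(0),m.sum())
m=(P[:,2]>.09)&(P[:,2]<.115)&(P[:,0]>.5)&(P[:,0]<.7);print("fin",rect(P[m]),tojig(P[m].mean(0)),P[m,2].mean())
b,g,r=[col[:,i].astype(int) for i in range(3)]
m=(r>120)&(g<80)&(b<80)&(P[:,0]>.6)&(P[:,1]>-.1)&(P[:,1]<.1);print("lug",P[m].mean(0),m.sum(),tojig(P[m].mean(0)))
d=tip_of("stop_ball","top");q=world(c,*d[0]["position"]);print("ball",q,tojig(q))
E
```

```text
go 0.0187
handle ([447.0, -386.6, 26.6, 64.7, 11.8], 333) 0.062015863732695166
all ([447.3, -387.1, 26.8, 100.6, 12.4], 486)
chips jig min/max [-0.09443449 -0.08628421] [0.03649531 0.17623524] 384
fin ([617.7, -140.7, 18.0, 33.5, 10.9], 127) [ 0.05881159 -0.11261759] 0.10317326560469253
lug [nan nan nan] 0 [nan nan]
ball [ 0.63755225 -0.12715263  0.0576413 ] [ 0.0812845  -0.10356523]<stdin>:14: RuntimeWarning: Mean of empty slice.
  ret = um.true_divide(
```

```bash
cat >> h.py <<'E'
def plan(wps):
    """wps: (x,y,z,jaw_deg) -> per-call d (0.1 m) and wz units, tool kept pointing down"""
    s=state(); R=Rn.from_rotvec(s["ee_rot"]); p=np.array(s["position"])
    print("t",round(s["t"],2),"pos",np.round(p,4),"F",np.round(s["wrist_force"],1),"gap",round(s["finger_gap"],4),"j7",round(s["joints"][6],2),"jaw",round(np.degrees(np.arctan2(*R.as_matrix()[[1,0],1])),2))
    for w in wps:
        a=np.radians(w[3]); y=np.array([np.cos(a),np.sin(a),0]);z=np.array([0,0,-1.])
        T=Rn.from_matrix(np.stack([np.cross(y,z),y,z],1)); q=np.array(w[:3],float)
        print(w,"d",np.round(R.inv().apply(q-p)*10,3),"w",np.round((R.inv()*T).as_rotvec()/2/np.pi,4)); R,p=T,q
E
python3 - <<'E'
from h import *
plan([(.30,.50,.2,62),(.42,.35,.2,50),(.50,.17,.2,40),(.53,-.03,.2,30),(.51,-.22,.2,20),(.447,-.387,.2,11.8),(.447,-.387,.05,11.8)])
E
```

```text
t 1.75 pos [0.1664 0.6283 0.2226] F [ 0.4 -0.2  0. ] gap 0.087 j7 -0.06 jaw 75.17
(0.3, 0.5, 0.2, 62) d [-1.62  -0.899  0.226] w [0.     0.     0.0366]
(0.42, 0.35, 0.2, 50) d [-1.764 -0.761  0.   ] w [0.     0.     0.0333]
(0.5, 0.17, 0.2, 40) d [-1.77  -0.865  0.   ] w [0.     0.     0.0278]
(0.53, -0.03, 0.2, 30) d [-1.725 -1.056  0.   ] w [0.     0.     0.0278]
(0.51, -0.22, 0.2, 20) d [-1.545 -1.123  0.   ] w [0.     0.     0.0278]
(0.447, -0.387, 0.2, 11.8) d [-1.354 -1.163  0.   ] w [0.     0.     0.0228]
(0.447, -0.387, 0.05, 11.8) d [0.  0.  1.5] w [0. 0. 0.]
```

```bash
python3 - <<'E'
from h import *
plan([(.235,.57,.2,62),(.30,.495,.2,56),(.37,.42,.2,50),(.43,.34,.2,44),(.47,.25,.2,40),(.5,.155,.2,36),(.52,.055,.2,32),(.53,-.045,.2,28),(.525,-.14,.2,24),(.505,-.23,.2,20),(.475,-.315,.2,16),(.447,-.387,.2,11.8),(.447,-.387,.11,11.8)])
E
```

```text
t 1.75 pos [0.1664 0.6283 0.2226] F [ 0.4 -0.2  0. ] gap 0.087 j7 -0.06 jaw 75.17
(0.235, 0.57, 0.2, 62) d [-0.813 -0.388  0.226] w [0.     0.     0.0366]
(0.3, 0.495, 0.2, 56) d [-0.926 -0.357  0.   ] w [0.     0.     0.0167]
(0.37, 0.42, 0.2, 50) d [-1.   -0.23  0.  ] w [0.     0.     0.0167]
(0.43, 0.34, 0.2, 44) d [-0.974 -0.227  0.   ] w [0.     0.     0.0167]
(0.47, 0.25, 0.2, 40) d [-0.925 -0.337  0.   ] w [0.     0.     0.0111]
(0.5, 0.155, 0.2, 36) d [-0.921 -0.381  0.   ] w [0.     0.     0.0111]
(0.52, 0.055, 0.2, 32) d [-0.927 -0.426  0.   ] w [0.     0.     0.0111]
(0.53, -0.045, 0.2, 28) d [-0.901 -0.445  0.   ] w [0.     0.     0.0111]
(0.525, -0.14, 0.2, 24) d [-0.815 -0.49   0.   ] w [0.     0.     0.0111]
(0.505, -0.23, 0.2, 20) d [-0.741 -0.549  0.   ] w [0.     0.     0.0111]
(0.475, -0.315, 0.2, 16) d [-0.696 -0.573  0.   ] w [0.     0.     0.0111]
(0.447, -0.387, 0.2, 11.8) d [-0.615 -0.468  0.   ] w [0.     0.     0.0117]
(0.447, -0.387, 0.11, 11.8) d [0.  0.  0.9] w [0. 0. 0.]
```

Call:
{"op": "servo_tool", "data": {"targets": [{"dx": -0.27, "dy": -0.13, "dz": 0.08, "wz": 0.012}, {"dx": -0.54, "dy": -0.26, "dz": 0.16, "wz": 0.024}, {"dx": -0.81, "dy": -0.39, "dz": 0.23, "wz": 0.0366}, {"dx": -0.81, "dy": -0.39, "dz": 0.23, "wz": 0.0366}, {"dx": -0.81, "dy": -0.39, "dz": 0.23, "wz": 0.0366}], "fingers": -1}}

```text
invalid input at $.targets[0]: expected keys dx, dy, dz, wx, wy, wz
```

Call:
{"op": "servo_tool", "data": {"targets": [{"dx": -0.3, "dy": -0.12}, {"dx": -0.6, "dy": -0.24, "wz": 0.01}, {"dx": -0.93, "dy": -0.36, "wz": 0.0167}, {"dx": -0.93, "dy": -0.36, "wz": 0.0167}, {"dx": -0.93, "dy": -0.36, "wz": 0.0167}]}}

```text
invalid input at $.targets[0]: expected keys dx, dy, dz, wx, wy, wz
```

Call:
{"op": "servo_tool", "data": {"targets": [{"dx": -0.33, "dy": -0.08}, {"dx": -0.66, "dy": -0.16, "wz": 0.01}, {"dx": -1, "dy": -0.23, "wz": 0.0167}, {"dx": -1, "dy": -0.23, "wz": 0.0167}, {"dx": -1, "dy": -0.23, "wz": 0.0167}]}}

```text
invalid input at $.targets[0]: expected keys dx, dy, dz, wx, wy, wz
```

Call:
{"op": "servo_tool", "data": {"targets": [{"dx": -0.33, "dy": -0.08}, {"dx": -0.66, "dy": -0.16, "wz": 0.01}, {"dx": -0.97, "dy": -0.23, "wz": 0.0167}, {"dx": -0.97, "dy": -0.23, "wz": 0.0167}, {"dx": -0.97, "dy": -0.23, "wz": 0.0167}]}}

```text
invalid input at $.targets[0]: expected keys dx, dy, dz, wx, wy, wz
```

Call:
{"op": "servo_tool", "data": {"targets": [{"dx": -0.3, "dy": -0.11}, {"dx": -0.6, "dy": -0.22, "wz": 0.005}, {"dx": -0.93, "dy": -0.34, "wz": 0.0111}, {"dx": -0.93, "dy": -0.34, "wz": 0.0111}, {"dx": -0.93, "dy": -0.34, "wz": 0.0111}]}}

```text
invalid input at $.targets[0]: expected keys dx, dy, dz, wx, wy, wz
```

Call:
{"op": "servo_tool", "data": {"targets": [{"dx": -0.3, "dy": -0.13}, {"dx": -0.6, "dy": -0.26, "wz": 0.005}, {"dx": -0.92, "dy": -0.38, "wz": 0.0111}, {"dx": -0.92, "dy": -0.38, "wz": 0.0111}, {"dx": -0.92, "dy": -0.38, "wz": 0.0111}]}}

```text
invalid input at $.targets[0]: expected keys dx, dy, dz, wx, wy, wz
```

Call:
{"op": "servo_tool", "data": {"targets": [{"dx": -0.3, "dy": -0.14}, {"dx": -0.6, "dy": -0.28, "wz": 0.005}, {"dx": -0.93, "dy": -0.43, "wz": 0.0111}, {"dx": -0.93, "dy": -0.43, "wz": 0.0111}, {"dx": -0.93, "dy": -0.43, "wz": 0.0111}]}}

```text
invalid input at $.targets[0]: expected keys dx, dy, dz, wx, wy, wz
```

Call:
{"op": "servo_tool", "data": {"targets": [{"dx": -0.3, "dy": -0.15}, {"dx": -0.6, "dy": -0.3, "wz": 0.005}, {"dx": -0.9, "dy": -0.45, "wz": 0.0111}, {"dx": -0.9, "dy": -0.45, "wz": 0.0111}, {"dx": -0.9, "dy": -0.45, "wz": 0.0111}]}}

```text
invalid input at $.targets[0]: expected keys dx, dy, dz, wx, wy, wz
```

Call:
{"op": "servo_tool", "data": {"targets": [{"dx": -0.27, "dy": -0.16}, {"dx": -0.54, "dy": -0.32, "wz": 0.005}, {"dx": -0.82, "dy": -0.49, "wz": 0.0111}, {"dx": -0.82, "dy": -0.49, "wz": 0.0111}, {"dx": -0.82, "dy": -0.49, "wz": 0.0111}]}}

```text
invalid input at $.targets[0]: expected keys dx, dy, dz, wx, wy, wz
```

Call:
{"op": "servo_tool", "data": {"targets": [{"dx": -0.25, "dy": -0.18}, {"dx": -0.5, "dy": -0.36, "wz": 0.005}, {"dx": -0.74, "dy": -0.55, "wz": 0.0111}, {"dx": -0.74, "dy": -0.55, "wz": 0.0111}, {"dx": -0.74, "dy": -0.55, "wz": 0.0111}]}}

```text
invalid input at $.targets[0]: expected keys dx, dy, dz, wx, wy, wz
```

Call:
{"op": "servo_tool", "data": {"targets": [{"dx": -0.23, "dy": -0.19}, {"dx": -0.46, "dy": -0.38, "wz": 0.005}, {"dx": -0.7, "dy": -0.57, "wz": 0.0111}, {"dx": -0.7, "dy": -0.57, "wz": 0.0111}, {"dx": -0.7, "dy": -0.57, "wz": 0.0111}]}}

```text
invalid input at $.targets[0]: expected keys dx, dy, dz, wx, wy, wz
```

Call:
{"op": "servo_tool", "data": {"targets": [{"dx": -0.3, "dy": -0.23}, {"dx": -0.61, "dy": -0.47, "wz": 0.0117}, {"dx": -0.61, "dy": -0.47, "wz": 0.0117}, {"dx": -0.61, "dy": -0.47, "wz": 0.0117}, {"dx": -0.61, "dy": -0.47, "wz": 0.0117}]}}

```text
invalid input at $.targets[0]: expected keys dx, dy, dz, wx, wy, wz
```

Call:
{"op": "servo_tool", "data": {"targets": [{"dx": -0.27, "dy": -0.13, "dz": 0.08, "wx": 0, "wy": 0, "wz": 0.012}, {"dx": -0.54, "dy": -0.26, "dz": 0.16, "wx": 0, "wy": 0, "wz": 0.024}, {"dx": -0.81, "dy": -0.39, "dz": 0.23, "wx": 0, "wy": 0, "wz": 0.0366}, {"dx": -0.81, "dy": -0.39, "dz": 0.23, "wx": 0, "wy": 0, "wz": 0.0366}, {"dx": -0.81, "dy": -0.39, "dz": 0.23, "wx": 0, "wy": 0, "wz": 0.0366}], "fingers": -1}}

```text
t: 2.17
position: [0.2372, 0.5683, 0.1993]
ee_rot: [0.766, 3.046, -0.001]
wrist_force: [-0.3, 0.2, 0.2]
finger_gap: 0.0869
```

Call:
{"op": "servo_tool", "data": {"targets": [{"dx": -0.3, "dy": -0.12, "dz": 0, "wx": 0, "wy": 0, "wz": 0.005}, {"dx": -0.6, "dy": -0.24, "dz": 0, "wx": 0, "wy": 0, "wz": 0.01}, {"dx": -0.93, "dy": -0.36, "dz": 0, "wx": 0, "wy": 0, "wz": 0.0167}, {"dx": -0.93, "dy": -0.36, "dz": 0, "wx": 0, "wy": 0, "wz": 0.0167}, {"dx": -0.93, "dy": -0.36, "dz": 0, "wx": 0, "wy": 0, "wz": 0.0167}]}}

```text
t: 2.58
position: [0.3012, 0.4939, 0.2002]
ee_rot: [0.923, 3.003, 0.002]
wrist_force: [-1.0, 0.1, -0.3]
finger_gap: 0.0875
```

Call:
{"op": "servo_tool", "data": {"targets": [{"dx": -0.33, "dy": -0.08, "dz": 0, "wx": 0, "wy": 0, "wz": 0.005}, {"dx": -0.66, "dy": -0.16, "dz": 0, "wx": 0, "wy": 0, "wz": 0.01}, {"dx": -1, "dy": -0.23, "dz": 0, "wx": 0, "wy": 0, "wz": 0.0167}, {"dx": -1, "dy": -0.23, "dz": 0, "wx": 0, "wy": 0, "wz": 0.0167}, {"dx": -1, "dy": -0.23, "dz": 0, "wx": 0, "wy": 0, "wz": 0.0167}]}}

```text
t: 3.0
position: [0.3705, 0.4197, 0.2]
ee_rot: [-1.077, -2.951, -0.002]
wrist_force: [-1.5, 0.1, 0.4]
finger_gap: 0.0867
```

Call:
{"op": "servo_tool", "data": {"targets": [{"dx": -0.33, "dy": -0.08, "dz": 0, "wx": 0, "wy": 0, "wz": 0.005}, {"dx": -0.66, "dy": -0.16, "dz": 0, "wx": 0, "wy": 0, "wz": 0.01}, {"dx": -0.97, "dy": -0.23, "dz": 0, "wx": 0, "wy": 0, "wz": 0.0167}, {"dx": -0.97, "dy": -0.23, "dz": 0, "wx": 0, "wy": 0, "wz": 0.0167}, {"dx": -0.97, "dy": -0.23, "dz": 0, "wx": 0, "wy": 0, "wz": 0.0167}]}}

```text
t: 3.42
position: [0.4292, 0.3404, 0.1998]
ee_rot: [-1.228, -2.891, -0.002]
wrist_force: [-0.6, 1.1, -0.2]
finger_gap: 0.0866
```

Call:
{"op": "servo_tool", "data": {"targets": [{"dx": -0.3, "dy": -0.11, "dz": 0, "wx": 0, "wy": 0, "wz": 0.004}, {"dx": -0.6, "dy": -0.22, "dz": 0, "wx": 0, "wy": 0, "wz": 0.008}, {"dx": -0.93, "dy": -0.34, "dz": 0, "wx": 0, "wy": 0, "wz": 0.0111}, {"dx": -0.93, "dy": -0.34, "dz": 0, "wx": 0, "wy": 0, "wz": 0.0111}, {"dx": -0.93, "dy": -0.34, "dz": 0, "wx": 0, "wy": 0, "wz": 0.0111}]}}

```text
t: 3.83
position: [0.4692, 0.2501, 0.1998]
ee_rot: [-1.327, -2.847, -0.002]
wrist_force: [-1.0, 0.3, -0.7]
finger_gap: 0.0869
```

Call:
{"op": "servo_tool", "data": {"targets": [{"dx": -0.3, "dy": -0.13, "dz": 0, "wx": 0, "wy": 0, "wz": 0.004}, {"dx": -0.6, "dy": -0.26, "dz": 0, "wx": 0, "wy": 0, "wz": 0.008}, {"dx": -0.92, "dy": -0.38, "dz": 0, "wx": 0, "wy": 0, "wz": 0.0111}, {"dx": -0.92, "dy": -0.38, "dz": 0, "wx": 0, "wy": 0, "wz": 0.0111}, {"dx": -0.92, "dy": -0.38, "dz": 0, "wx": 0, "wy": 0, "wz": 0.0111}]}}

```text
t: 4.25
position: [0.4994, 0.1555, 0.1997]
ee_rot: [-1.425, -2.799, -0.002]
wrist_force: [0.3, 0.6, 0.0]
finger_gap: 0.0872
```

Call:
{"op": "servo_tool", "data": {"targets": [{"dx": -0.3, "dy": -0.14, "dz": 0, "wx": 0, "wy": 0, "wz": 0.004}, {"dx": -0.6, "dy": -0.28, "dz": 0, "wx": 0, "wy": 0, "wz": 0.008}, {"dx": -0.93, "dy": -0.43, "dz": 0, "wx": 0, "wy": 0, "wz": 0.0111}, {"dx": -0.93, "dy": -0.43, "dz": 0, "wx": 0, "wy": 0, "wz": 0.0111}, {"dx": -0.93, "dy": -0.43, "dz": 0, "wx": 0, "wy": 0, "wz": 0.0111}]}}

```text
t: 4.67
position: [0.5194, 0.055, 0.1997]
ee_rot: [-1.522, -2.748, -0.002]
wrist_force: [0.6, 1.8, -0.2]
finger_gap: 0.0873
```

Call:
{"op": "servo_tool", "data": {"targets": [{"dx": -0.3, "dy": -0.15, "dz": 0, "wx": 0, "wy": 0, "wz": 0.004}, {"dx": -0.6, "dy": -0.3, "dz": 0, "wx": 0, "wy": 0, "wz": 0.008}, {"dx": -0.9, "dy": -0.45, "dz": 0, "wx": 0, "wy": 0, "wz": 0.0111}, {"dx": -0.9, "dy": -0.45, "dz": 0, "wx": 0, "wy": 0, "wz": 0.0111}, {"dx": -0.9, "dy": -0.45, "dz": 0, "wx": 0, "wy": 0, "wz": 0.0111}]}}

```text
t: 5.08
position: [0.5292, -0.0449, 0.1995]
ee_rot: [-1.617, -2.693, -0.001]
wrist_force: [-0.2, 1.2, -0.5]
finger_gap: 0.0871
```

Call:
{"op": "servo_tool", "data": {"targets": [{"dx": -0.27, "dy": -0.16, "dz": 0, "wx": 0, "wy": 0, "wz": 0.004}, {"dx": -0.54, "dy": -0.32, "dz": 0, "wx": 0, "wy": 0, "wz": 0.008}, {"dx": -0.82, "dy": -0.49, "dz": 0, "wx": 0, "wy": 0, "wz": 0.0111}, {"dx": -0.82, "dy": -0.49, "dz": 0, "wx": 0, "wy": 0, "wz": 0.0111}, {"dx": -0.82, "dy": -0.49, "dz": 0, "wx": 0, "wy": 0, "wz": 0.0111}]}}

```text
t: 5.5
position: [0.5246, -0.1402, 0.1994]
ee_rot: [-1.709, -2.635, -0.001]
wrist_force: [-0.5, 1.3, -0.4]
finger_gap: 0.0869
```

Call:
{"op": "servo_tool", "data": {"targets": [{"dx": -0.25, "dy": -0.18, "dz": 0, "wx": 0, "wy": 0, "wz": 0.004}, {"dx": -0.5, "dy": -0.36, "dz": 0, "wx": 0, "wy": 0, "wz": 0.008}, {"dx": -0.74, "dy": -0.55, "dz": 0, "wx": 0, "wy": 0, "wz": 0.0111}, {"dx": -0.74, "dy": -0.55, "dz": 0, "wx": 0, "wy": 0, "wz": 0.0111}, {"dx": -0.74, "dy": -0.55, "dz": 0, "wx": 0, "wy": 0, "wz": 0.0111}]}}

```text
t: 5.92
position: [0.5046, -0.2301, 0.1993]
ee_rot: [-1.8, -2.574, -0.002]
wrist_force: [0.3, 0.7, -0.2]
finger_gap: 0.0866
```

Call:
{"op": "servo_tool", "data": {"targets": [{"dx": -0.23, "dy": -0.19, "dz": 0, "wx": 0, "wy": 0, "wz": 0.004}, {"dx": -0.46, "dy": -0.38, "dz": 0, "wx": 0, "wy": 0, "wz": 0.008}, {"dx": -0.7, "dy": -0.57, "dz": 0, "wx": 0, "wy": 0, "wz": 0.0111}, {"dx": -0.7, "dy": -0.57, "dz": 0, "wx": 0, "wy": 0, "wz": 0.0111}, {"dx": -0.7, "dy": -0.57, "dz": 0, "wx": 0, "wy": 0, "wz": 0.0111}]}}

```text
t: 6.33
position: [0.4753, -0.3155, 0.1992]
ee_rot: [-1.888, -2.51, -0.002]
wrist_force: [0.8, 0.8, 0.3]
finger_gap: 0.087
```

Call:
{"op": "servo_tool", "data": {"targets": [{"dx": -0.3, "dy": -0.23, "dz": 0, "wx": 0, "wy": 0, "wz": 0.006}, {"dx": -0.61, "dy": -0.47, "dz": 0, "wx": 0, "wy": 0, "wz": 0.0117}, {"dx": -0.61, "dy": -0.47, "dz": 0, "wx": 0, "wy": 0, "wz": 0.0117}, {"dx": -0.61, "dy": -0.47, "dz": 0, "wx": 0, "wy": 0, "wz": 0.0117}, {"dx": -0.61, "dy": -0.47, "dz": 0, "wx": 0, "wy": 0, "wz": 0.0117}]}}

```text
t: 6.75
position: [0.4481, -0.3857, 0.199]
ee_rot: [-1.976, -2.441, -0.003]
wrist_force: [-0.5, 1.5, -0.2]
finger_gap: 0.0867
```

Call:
{"op": "servo_tool", "data": {"targets": [{"dx": -0.015, "dy": -0.01, "dz": 0.3, "wx": 0, "wy": 0, "wz": 0}, {"dx": -0.015, "dy": -0.01, "dz": 0.6, "wx": 0, "wy": 0, "wz": 0}, {"dx": -0.015, "dy": -0.01, "dz": 0.9, "wx": 0, "wy": 0, "wz": 0}, {"dx": -0.015, "dy": -0.01, "dz": 0.9, "wx": 0, "wy": 0, "wz": 0}, {"dx": -0.015, "dy": -0.01, "dz": 0.9, "wx": 0, "wy": 0, "wz": 0}]}}

```text
t: 7.17
position: [0.4462, -0.3872, 0.1083]
ee_rot: [-1.974, -2.439, -0.001]
wrist_force: [0.9, -0.7, 0.3]
finger_gap: 0.0869
```

Call:
{"op": "servo_tool", "data": {"targets": [{"dx": 0, "dy": 0, "dz": 0.25, "wx": 0, "wy": 0, "wz": 0}, {"dx": 0, "dy": 0, "dz": 0.5, "wx": 0, "wy": 0, "wz": 0}, {"dx": 0, "dy": 0, "dz": 0.7, "wx": 0, "wy": 0, "wz": 0}, {"dx": 0, "dy": 0, "dz": 0.84, "wx": 0, "wy": 0, "wz": 0}, {"dx": 0, "dy": 0, "dz": 0.84, "wx": 0, "wy": 0, "wz": 0}]}}

```text
t: 7.58
position: [0.4455, -0.3889, 0.0245]
ee_rot: [-1.978, -2.438, -0.001]
wrist_force: [0.3, 0.4, -0.3]
finger_gap: 0.0867
```

Call:
{"op": "servo_tool", "data": {"targets": [{"dx": 0, "dy": 0, "dz": 0, "wx": 0, "wy": 0, "wz": 0}, {"dx": 0, "dy": 0, "dz": 0, "wx": 0, "wy": 0, "wz": 0}, {"dx": 0, "dy": 0, "dz": 0, "wx": 0, "wy": 0, "wz": 0}, {"dx": 0, "dy": 0, "dz": 0, "wx": 0, "wy": 0, "wz": 0}, {"dx": 0, "dy": 0, "dz": 0, "wx": 0, "wy": 0, "wz": 0}], "fingers": 1}}

```text
t: 8.0
position: [0.4457, -0.391, 0.0265]
ee_rot: [1.981, 2.436, 0.001]
wrist_force: [0.1, -0.1, -0.2]
finger_gap: 0.0616
```

Call:
{"op": "servo_tool", "data": {"targets": [{"dx": 0, "dy": 0, "dz": 0, "wx": 0, "wy": 0, "wz": 0}, {"dx": 0, "dy": 0, "dz": 0, "wx": 0, "wy": 0, "wz": 0}, {"dx": 0, "dy": 0, "dz": 0, "wx": 0, "wy": 0, "wz": 0}, {"dx": 0, "dy": 0, "dz": 0, "wx": 0, "wy": 0, "wz": 0}, {"dx": 0, "dy": 0, "dz": 0, "wx": 0, "wy": 0, "wz": 0}]}}

```text
t: 8.42
position: [0.4457, -0.3905, 0.0257]
ee_rot: [1.981, 2.437, 0.001]
wrist_force: [0.6, -0.5, 0.1]
finger_gap: 0.0281
```

Call:
{"op": "servo_tool", "data": {"targets": [{"dx": 0, "dy": 0, "dz": 0, "wx": 0, "wy": 0, "wz": 0}, {"dx": 0, "dy": 0, "dz": 0, "wx": 0, "wy": 0, "wz": 0}, {"dx": 0, "dy": 0, "dz": -0.2, "wx": 0, "wy": 0, "wz": 0}, {"dx": 0, "dy": 0, "dz": -0.5, "wx": 0, "wy": 0, "wz": 0}, {"dx": 0, "dy": 0, "dz": -0.8, "wx": 0, "wy": 0, "wz": 0}]}}

```text
t: 8.83
position: [0.4435, -0.3899, 0.1051]
ee_rot: [-1.98, -2.434, 0.002]
wrist_force: [0.7, 0.5, -0.9]
finger_gap: 0.0259
```

Call:
{"op": "servo_tool", "data": {"targets": [{"dx": 0, "dy": 0, "dz": -0.3, "wx": 0, "wy": 0, "wz": 0}, {"dx": 0, "dy": 0, "dz": -0.6, "wx": 0, "wy": 0, "wz": 0}, {"dx": 0, "dy": 0, "dz": -0.7, "wx": 0, "wy": 0, "wz": 0}, {"dx": 0, "dy": 0, "dz": -0.7, "wx": 0, "wy": 0, "wz": 0}, {"dx": 0, "dy": 0, "dz": -0.7, "wx": 0, "wy": 0, "wz": 0}]}}

```text
t: 9.25
position: [0.4447, -0.3902, 0.1746]
ee_rot: [-1.981, -2.437, -0.0]
wrist_force: [0.1, 0.7, -3.5]
finger_gap: 0.026
```

```bash
python3 - <<'E'
from h import *
c=read_camera("top")
for d in trace("chip1","top"): P=cloud(c,d["mask"]);print("chip",round(d["score"],2),np.round(tojig(P)[P[:,2]>.03].min(0),3),np.round(tojig(P)[P[:,2]>.03].max(0),3))
b,g,r=[c["color"][:,:,i].astype(int) for i in range(3)]
m=(r>110)&(r>1.6*g)&(r>1.6*b); m[:185]=0;m[196:]=0; m[:,:320]=0;m[:,345:]=0; print(np.argwhere(m).mean(0),m.sum())
a=tow((-.038,-.042)); b=tow((-.038,.19))
z=.175
plan([(.47,-.31,z,40),(.50,-.22,z,70),(.51,-.14,z,101),(*a,z,101),(*a,.09,101),(*a,.051,101)]+[(*tow((-.038,-.042+.04*k)),.051,101) for k in range(1,7)])
E
```

```text
chip 0.55 [-0.039  0.025] [-0.018  0.047]
chip 0.39 [-0.057 -0.009] [-0.03   0.014]
chip 0.38 [-0.066  0.061] [-0.032  0.084]
[188.3 330.2] 10
t 9.35 pos [ 0.4441 -0.3895  0.1732] F [ 1.   0.6 -1.4] gap 0.0261 j7 1.07 jaw 11.78
(0.47, -0.31, 0.175, 40) d [ 0.725  0.416 -0.017] w [-0.0003 -0.0005 -0.0784]
(0.5, -0.22, 0.175, 70) d [0.497 0.808 0.   ] w [ 0.      0.     -0.0833]
(0.51, -0.14, 0.175, 101) d [0.18  0.786 0.   ] w [ 0.      0.     -0.0861]
(np.float64(0.5087121448348036), np.float64(-0.0894790835291106), 0.175, 101) d [-0.084  0.498  0.   ] w [0. 0. 0.]
(np.float64(0.5087121448348036), np.float64(-0.0894790835291106), 0.09, 101) d [0.   0.   0.85] w [0. 0. 0.]
(np.float64(0.5087121448348036), np.float64(-0.0894790835291106), 0.051, 101) d [0.   0.   0.39] w [0. 0. 0.]
(np.float64(0.5010797850197419), np.float64(-0.050213996191204036), 0.051, 101) d [-0.   0.4  0. ] w [0. 0. 0.]
(np.float64(0.4934474252046801), np.float64(-0.010948908853297475), 0.051, 101) d [0.  0.4 0. ] w [0. 0. 0.]
(np.float64(0.48581506538961833), np.float64(0.02831617848460908), 0.051, 101) d [-0.   0.4  0. ] w [0. 0. 0.]
(np.float64(0.4781827055745565), np.float64(0.06758126582251564), 0.051, 101) d [0.  0.4 0. ] w [0. 0. 0.]
(np.float64(0.4705503457594947), np.float64(0.10684635316042218), 0.051, 101) d [-0.   0.4  0. ] w [0. 0. 0.]
(np.float64(0.46291798594443295), np.float64(0.14611144049832872), 0.051, 101) d [-0.   0.4  0. ] w [0. 0. 0.]
```

Call:
{"op": "servo_tool", "data": {"targets": [{"dx": 0.15, "dy": 0.08, "dz": 0, "wx": 0, "wy": 0, "wz": -0.016}, {"dx": 0.3, "dy": 0.17, "dz": 0, "wx": 0, "wy": 0, "wz": -0.032}, {"dx": 0.45, "dy": 0.25, "dz": 0, "wx": 0, "wy": 0, "wz": -0.048}, {"dx": 0.6, "dy": 0.34, "dz": 0, "wx": 0, "wy": 0, "wz": -0.064}, {"dx": 0.72, "dy": 0.42, "dz": -0.02, "wx": 0, "wy": 0, "wz": -0.0784}]}}

```text
t: 9.77
position: [0.4706, -0.3092, 0.1749]
ee_rot: [-1.318, -2.847, -0.0]
wrist_force: [0.4, 0.2, -1.4]
finger_gap: 0.0253
```

Call:
{"op": "servo_tool", "data": {"targets": [{"dx": 0.1, "dy": 0.16, "dz": 0, "wx": 0, "wy": 0, "wz": -0.0167}, {"dx": 0.2, "dy": 0.32, "dz": 0, "wx": 0, "wy": 0, "wz": -0.0333}, {"dx": 0.3, "dy": 0.48, "dz": 0, "wx": 0, "wy": 0, "wz": -0.05}, {"dx": 0.4, "dy": 0.64, "dz": 0, "wx": 0, "wy": 0, "wz": -0.0667}, {"dx": 0.5, "dy": 0.81, "dz": 0, "wx": 0, "wy": 0, "wz": -0.0833}]}}

```text
t: 10.18
position: [0.5002, -0.2199, 0.1753]
ee_rot: [-0.538, -3.091, -0.0]
wrist_force: [-0.1, -0.1, -1.5]
finger_gap: 0.0254
```

Call:
{"op": "servo_tool", "data": {"targets": [{"dx": 0.04, "dy": 0.16, "dz": 0, "wx": 0, "wy": 0, "wz": -0.0172}, {"dx": 0.07, "dy": 0.32, "dz": 0, "wx": 0, "wy": 0, "wz": -0.0344}, {"dx": 0.11, "dy": 0.48, "dz": 0, "wx": 0, "wy": 0, "wz": -0.0517}, {"dx": 0.14, "dy": 0.64, "dz": 0, "wx": 0, "wy": 0, "wz": -0.0689}, {"dx": 0.18, "dy": 0.79, "dz": 0, "wx": 0, "wy": 0, "wz": -0.0861}]}}

```text
t: 10.6
position: [0.5104, -0.1394, 0.1753]
ee_rot: [0.309, -3.123, -0.001]
wrist_force: [0.3, -0.1, -0.8]
finger_gap: 0.0259
```

Call:
{"op": "servo_tool", "data": {"targets": [{"dx": -0.03, "dy": 0.16, "dz": 0, "wx": 0, "wy": 0, "wz": 0}, {"dx": -0.05, "dy": 0.32, "dz": 0, "wx": 0, "wy": 0, "wz": 0}, {"dx": -0.08, "dy": 0.5, "dz": 0, "wx": 0, "wy": 0, "wz": 0}, {"dx": -0.08, "dy": 0.5, "dz": 0, "wx": 0, "wy": 0, "wz": 0}, {"dx": -0.08, "dy": 0.5, "dz": 0, "wx": 0, "wy": 0, "wz": 0}]}}

```text
t: 11.02
position: [0.5089, -0.0891, 0.1757]
ee_rot: [0.304, -3.124, -0.0]
wrist_force: [0.6, -1.2, -1.5]
finger_gap: 0.0257
```

```bash
python3 - <<'E'
from h import *
c=read_camera("wrist");cv2.imwrite("pics/w1.png",c["color"])
a=tow((-.038,-.042))
plan([(*a,.09,101),(*a,.051,101)])
E
```

```text
t 11.07 pos [ 0.509  -0.0904  0.1761] F [-0.8 -0.1 -1.5] gap 0.0259 j7 1.92 jaw 101.02
(np.float64(0.5087121448348036), np.float64(-0.0894790835291106), 0.09, 101) d [-0.001  0.01   0.861] w [-0.     -0.0004  0.    ]
(np.float64(0.5087121448348036), np.float64(-0.0894790835291106), 0.051, 101) d [0.   0.   0.39] w [0. 0. 0.]
```

View pics/w1.png

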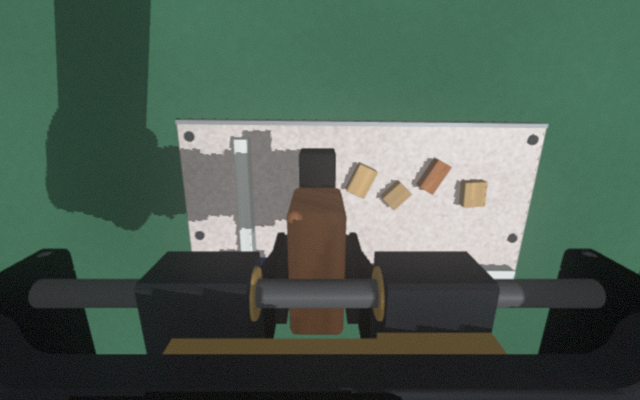

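Call:
{"op": "servo_tool", "data": {"targets": [{"dx": 0, "dy": 0.01, "dz": 0.25, "wx": 0, "wy": 0, "wz": 0}, {"dx": 0, "dy": 0.01, "dz": 0.5, "wx": 0, "wy": 0, "wz": 0}, {"dx": 0, "dy": 0.01, "dz": 0.75, "wx": 0, "wy": 0, "wz": 0}, {"dx": 0, "dy": 0.01, "dz": 0.86, "wx": 0, "wy": 0, "wz": 0}, {"dx": 0, "dy": 0.01, "dz": 0.86, "wx": 0, "wy": 0, "wz": 0}]}}

```text
t: 11.48
position: [0.5069, -0.0901, 0.0884]
ee_rot: [0.297, -3.121, 0.0]
wrist_force: [-0.4, -0.6, -0.7]
finger_gap: 0.0257
```

Call:
{"op": "servo_tool", "data": {"targets": [{"dx": 0, "dy": 0, "dz": 0.1, "wx": 0, "wy": 0, "wz": 0}, {"dx": 0, "dy": 0, "dz": 0.2, "wx": 0, "wy": 0, "wz": 0}, {"dx": 0, "dy": 0, "dz": 0.3, "wx": 0, "wy": 0, "wz": 0}, {"dx": 0, "dy": 0, "dz": 0.38, "wx": 0, "wy": 0, "wz": 0}, {"dx": 0, "dy": 0, "dz": 0.38, "wx": 0, "wy": 0, "wz": 0}]}}

```text
t: 11.9
position: [0.5085, -0.089, 0.0519]
ee_rot: [0.301, -3.124, -0.0]
wrist_force: [-0.4, -0.0, -2.2]
finger_gap: 0.0258
```

Call:
{"op": "servo_tool", "data": {"targets": [{"dx": 0, "dy": 0.06, "dz": 0, "wx": 0, "wy": 0, "wz": 0}, {"dx": 0, "dy": 0.14, "dz": 0, "wx": 0, "wy": 0, "wz": 0}, {"dx": 0, "dy": 0.22, "dz": 0, "wx": 0, "wy": 0, "wz": 0}, {"dx": 0, "dy": 0.3, "dz": 0, "wx": 0, "wy": 0, "wz": 0}, {"dx": 0, "dy": 0.4, "dz": 0, "wx": 0, "wy": 0, "wz": 0}]}}

```text
t: 12.32
position: [0.5022, -0.0489, 0.054]
ee_rot: [-0.301, 3.126, 0.0]
wrist_force: [-0.0, -1.1, -1.2]
finger_gap: 0.0259
```

Call:
{"op": "servo_tool", "data": {"targets": [{"dx": 0, "dy": 0.1, "dz": 0.01, "wx": 0, "wy": 0, "wz": 0}, {"dx": 0, "dy": 0.2, "dz": 0.01, "wx": 0, "wy": 0, "wz": 0}, {"dx": 0, "dy": 0.3, "dz": 0.01, "wx": 0, "wy": 0, "wz": 0}, {"dx": 0, "dy": 0.4, "dz": 0.01, "wx": 0, "wy": 0, "wz": 0}, {"dx": 0, "dy": 0.5, "dz": 0.01, "wx": 0, "wy": 0, "wz": 0}]}}

```text
t: 12.73
position: [0.4923, 0.0003, 0.0526]
ee_rot: [-0.301, 3.127, 0.0]
wrist_force: [0.5, -0.2, -2.3]
finger_gap: 0.0255
```

Call:
{"op": "servo_tool", "data": {"targets": [{"dx": 0, "dy": 0.1, "dz": 0, "wx": 0, "wy": 0, "wz": 0}, {"dx": 0, "dy": 0.2, "dz": 0, "wx": 0, "wy": 0, "wz": 0}, {"dx": 0, "dy": 0.3, "dz": 0, "wx": 0, "wy": 0, "wz": 0}, {"dx": 0, "dy": 0.4, "dz": 0, "wx": 0, "wy": 0, "wz": 0}, {"dx": 0, "dy": 0.5, "dz": 0, "wx": 0, "wy": 0, "wz": 0}]}}

```text
t: 13.15
position: [0.4828, 0.0492, 0.0526]
ee_rot: [-0.301, 3.127, -0.0]
wrist_force: [-0.3, 0.9, -1.5]
finger_gap: 0.0259
```

```bash
python3 - <<'E'
from h import *
c=read_camera("wrist");cv2.imwrite("pics/w2.png",c["color"]); plan([(*tow((-.038,.2)),.051,101)])
E
```

```text
t 13.2 pos [0.4824 0.0517 0.0525] F [-0.2  1.5 -0.8] gap 0.0255 j7 1.66 jaw 101.12
(np.float64(0.4625363679536798), np.float64(0.1480746948652241), 0.051, 101) d [0.009 0.984 0.016] w [ 0.0002 -0.      0.0003]
```

View pics/w2.png

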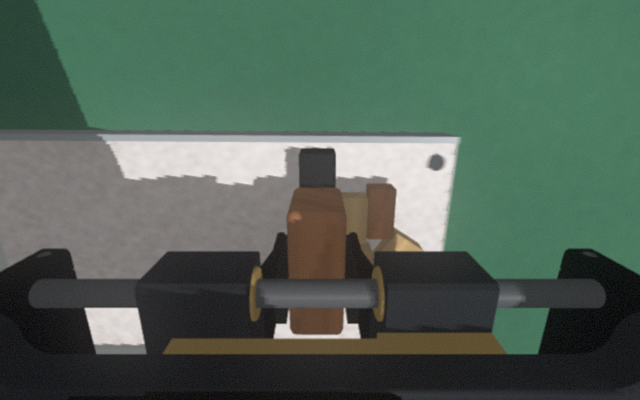

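Call:
{"op": "servo_tool", "data": {"targets": [{"dx": 0, "dy": 0.1, "dz": 0.01, "wx": 0, "wy": 0, "wz": 0}, {"dx": 0, "dy": 0.2, "dz": 0.01, "wx": 0, "wy": 0, "wz": 0}, {"dx": 0, "dy": 0.3, "dz": 0.01, "wx": 0, "wy": 0, "wz": 0}, {"dx": 0, "dy": 0.4, "dz": 0.01, "wx": 0, "wy": 0, "wz": 0}, {"dx": 0, "dy": 0.5, "dz": 0.01, "wx": 0, "wy": 0, "wz": 0}]}}

```text
t: 13.62
position: [0.4732, 0.0985, 0.0515]
ee_rot: [0.301, -3.127, -0.0]
wrist_force: [-0.4, -0.1, -1.2]
finger_gap: 0.0258
```

Call:
{"op": "servo_tool", "data": {"targets": [{"dx": 0, "dy": 0.1, "dz": 0, "wx": 0, "wy": 0, "wz": 0}, {"dx": 0, "dy": 0.2, "dz": 0, "wx": 0, "wy": 0, "wz": 0}, {"dx": 0, "dy": 0.3, "dz": 0, "wx": 0, "wy": 0, "wz": 0}, {"dx": 0, "dy": 0.4, "dz": 0, "wx": 0, "wy": 0, "wz": 0}, {"dx": 0, "dy": 0.48, "dz": 0, "wx": 0, "wy": 0, "wz": 0}]}}

```text
t: 14.03
position: [0.4643, 0.1455, 0.0519]
ee_rot: [-0.302, 3.127, -0.0]
wrist_force: [-1.3, -2.9, 7.5]
finger_gap: 0.0259
```

Call:
{"op": "servo_tool", "data": {"targets": [{"dx": 0, "dy": 0, "dz": -0.2, "wx": 0, "wy": 0, "wz": 0}, {"dx": 0, "dy": 0, "dz": -0.5, "wx": 0, "wy": 0, "wz": 0}, {"dx": 0, "dy": 0, "dz": -0.8, "wx": 0, "wy": 0, "wz": 0}, {"dx": 0, "dy": 0, "dz": -1, "wx": 0, "wy": 0, "wz": 0}, {"dx": 0, "dy": 0, "dz": -1, "wx": 0, "wy": 0, "wz": 0}]}}

```text
t: 14.45
position: [0.4673, 0.146, 0.1564]
ee_rot: [-0.3, 3.119, 0.005]
wrist_force: [0.8, 0.2, -0.6]
finger_gap: 0.0258
```

Call:
{"op": "servo_tool", "data": {"targets": [{"dx": 0.3, "dy": 0, "dz": 0, "wx": 0, "wy": 0, "wz": 0}, {"dx": 0.6, "dy": 0, "dz": 0, "wx": 0, "wy": 0, "wz": 0}, {"dx": 1, "dy": 0, "dz": 0, "wx": 0, "wy": 0, "wz": 0}, {"dx": 1, "dy": 0, "dz": 0, "wx": 0, "wy": 0, "wz": 0}, {"dx": 1, "dy": 0, "dz": 0, "wx": 0, "wy": 0, "wz": 0}]}}

```text
t: 14.87
position: [0.364, 0.1252, 0.1507]
ee_rot: [0.302, -3.126, -0.001]
wrist_force: [0.2, 0.6, -1.4]
finger_gap: 0.0252
```

```bash
python3 - <<'E'
from h import *
c=read_camera("top");s=read_camera("scene")
a=cv2.resize(c["color"][120:300,150:420],None,fx=2,fy=2,interpolation=cv2.INTER_CUBIC);b=cv2.resize(s["color"][90:270,250:480],None,fx=2,fy=2,interpolation=cv2.INTER_CUBIC)
cv2.imwrite("pics/chk.png",cv2.resize(np.hstack([a,b]),None,fx=.8,fy=.8))
for l in("scene","top"):
  for d in trace("chip1",l): 
    P=cloud(c if l=="top" else s,d["mask"]);print(l,round(d["score"],2),np.round(np.median(P,0),3),np.round(tojig(np.median(P,0)),3))
plan([(.56,.26,.155,101),(.62,.27,.155,101)])
E
```

```text
scene 0.55 [0.481 0.155 0.016] [-0.019  0.203]
scene 0.37 [ 0.631 -0.041  0.033] [ 0.091 -0.018]
top 0.59 [0.476 0.153 0.018] [-0.024  0.202]
top 0.56 [0.44  0.164 0.014] [-0.057  0.22 ]
t 15.07 pos [0.3671 0.1257 0.1516] F [ 0.2 -0.7 -0.9] gap 0.0259 j7 1.31 jaw 100.96
(0.56, 0.26, 0.155, 101) d [-2.149  0.952 -0.033] w [-0.      0.0001 -0.0001]
(0.62, 0.27, 0.155, 101) d [-0.608 -0.016  0.   ] w [0. 0. 0.]
```

View pics/chk.png

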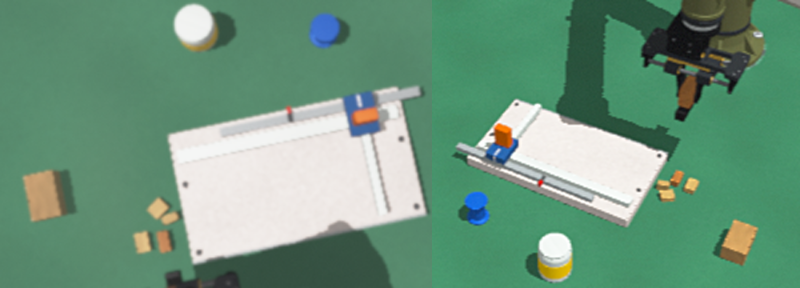

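Call:
{"op": "servo_tool", "data": {"targets": [{"dx": -0.25, "dy": 0.1, "dz": -0.01, "wx": 0, "wy": 0, "wz": 0}, {"dx": -0.5, "dy": 0.2, "dz": -0.03, "wx": 0, "wy": 0, "wz": 0}, {"dx": -0.75, "dy": 0.25, "dz": -0.03, "wx": 0, "wy": 0, "wz": 0}, {"dx": -0.92, "dy": 0.31, "dz": -0.03, "wx": 0, "wy": 0, "wz": 0}, {"dx": -0.92, "dy": 0.31, "dz": -0.03, "wx": 0, "wy": 0, "wz": 0}]}}

```text
t: 15.48
position: [0.4542, 0.1753, 0.1541]
ee_rot: [-0.301, 3.125, -0.001]
wrist_force: [-0.5, -0.2, -0.6]
finger_gap: 0.0262
```

Call:
{"op": "servo_tool", "data": {"targets": [{"dx": -0.25, "dy": 0.1, "dz": 0, "wx": 0, "wy": 0, "wz": 0}, {"dx": -0.5, "dy": 0.2, "dz": 0, "wx": 0, "wy": 0, "wz": 0}, {"dx": -0.75, "dy": 0.25, "dz": 0, "wx": 0, "wy": 0, "wz": 0}, {"dx": -0.92, "dy": 0.31, "dz": 0, "wx": 0, "wy": 0, "wz": 0}, {"dx": -0.92, "dy": 0.31, "dz": 0, "wx": 0, "wy": 0, "wz": 0}]}}

```text
t: 15.9
position: [0.5378, 0.2231, 0.1535]
ee_rot: [-0.301, 3.126, -0.001]
wrist_force: [0.1, 0.4, -0.6]
finger_gap: 0.026
```

```bash
python3 - <<'E'
from h import *
c=read_camera("wrist");cv2.imwrite("pics/w3.png",c["color"])
for d in trace("chip1","wrist"):
    P=cloud(c,d["mask"]);J=tojig(P);print(round(d["score"],2),d["box"],np.round(J.min(0),3),np.round(J.max(0),3),np.round(np.percentile(P[:,2],[5,50,95]),3))
plan([(.62,.27,.155,101),(.62,.27,.08,101),(.62,.27,.0255,101)])
E
```

```text
0.89 [300.7, 58.5, 321.2, 95.3] [-0.064  0.244] [-0.035  0.263] [0.012 0.013 0.014]
0.86 [243.2, 100.8, 274.9, 124.2] [-0.03   0.193] [-0.014  0.217] [0.01  0.018 0.019]
0.6 [257.6, 109.0, 294.6, 146.1] [-0.019  0.203] [0.012 0.236] [0.006 0.012 0.013]
0.59 [265.9, 50.7, 283.9, 87.1] [-0.071  0.213] [-0.04   0.229] [0.011 0.014 0.015]
t 16.0 pos [0.5351 0.2212 0.1534] F [-1.5 -0.7 -1.1] gap 0.0259 j7 1.37 jaw 100.98
(0.62, 0.27, 0.155, 101) d [-0.927  0.318 -0.018] w [-0.0002 -0.0003 -0.0001]
(0.62, 0.27, 0.08, 101) d [0.   0.   0.75] w [0. 0. 0.]
(0.62, 0.27, 0.0255, 101) d [0.    0.    0.545] w [0. 0. 0.]
```

View pics/w3.png

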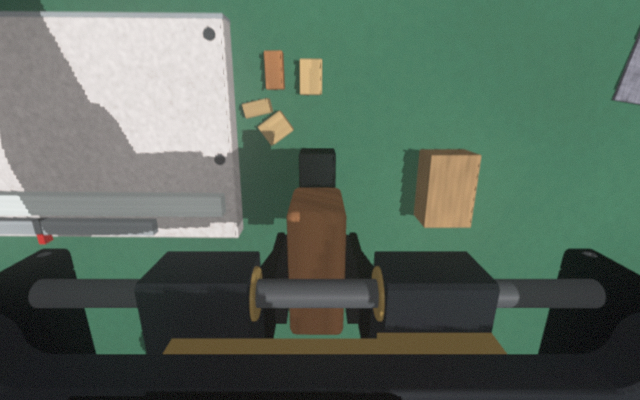

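All four chips are on the bench, clear of the jig's left edge. In the wrist view they are at (274,70), (311,77), (256,108) and (276,127), and the third one is on its side. Next I put the scraper down behind the left end.

Call:
{"op": "servo_tool", "data": {"targets": [{"dx": -0.25, "dy": 0.1, "dz": 0, "wx": 0, "wy": 0, "wz": 0}, {"dx": -0.5, "dy": 0.2, "dz": 0, "wx": 0, "wy": 0, "wz": 0}, {"dx": -0.75, "dy": 0.25, "dz": 0, "wx": 0, "wy": 0, "wz": 0}, {"dx": -0.93, "dy": 0.32, "dz": 0, "wx": 0, "wy": 0, "wz": 0}, {"dx": -0.93, "dy": 0.32, "dz": 0, "wx": 0, "wy": 0, "wz": 0}]}}

```text
t: 16.42
position: [0.6218, 0.2718, 0.1537]
ee_rot: [-0.302, 3.126, 0.0]
wrist_force: [-0.5, -0.6, -1.2]
finger_gap: 0.026
```

Call:
{"op": "servo_tool", "data": {"targets": [{"dx": 0, "dy": 0, "dz": 0.25, "wx": 0, "wy": 0, "wz": 0}, {"dx": 0, "dy": 0, "dz": 0.5, "wx": 0, "wy": 0, "wz": 0}, {"dx": 0, "dy": 0, "dz": 0.75, "wx": 0, "wy": 0, "wz": 0}, {"dx": 0, "dy": 0, "dz": 0.9, "wx": 0, "wy": 0, "wz": 0}, {"dx": 0, "dy": 0, "dz": 0.9, "wx": 0, "wy": 0, "wz": 0}]}}

```text
t: 16.83
position: [0.6161, 0.2685, 0.06]
ee_rot: [0.299, -3.119, 0.005]
wrist_force: [-1.0, 0.1, -2.6]
finger_gap: 0.0259
```

Call:
{"op": "servo_tool", "data": {"targets": [{"dx": 0, "dy": 0, "dz": 0.1, "wx": 0, "wy": 0, "wz": 0}, {"dx": 0, "dy": 0, "dz": 0.2, "wx": 0, "wy": 0, "wz": 0}, {"dx": 0, "dy": 0, "dz": 0.25, "wx": 0, "wy": 0, "wz": 0}, {"dx": 0, "dy": 0, "dz": 0.31, "wx": 0, "wy": 0, "wz": 0}, {"dx": 0, "dy": 0, "dz": 0.31, "wx": 0, "wy": 0, "wz": 0}]}}

```text
t: 17.25
position: [0.6196, 0.2702, 0.0326]
ee_rot: [0.301, -3.126, 0.001]
wrist_force: [-0.5, 0.0, -2.1]
finger_gap: 0.026
```

Then creep to contact.

Call:
{"op": "servo_tool", "data": {"targets": [{"dx": 0, "dy": 0, "dz": 0.015, "wx": 0, "wy": 0, "wz": 0}, {"dx": 0, "dy": 0, "dz": 0.03, "wx": 0, "wy": 0, "wz": 0}, {"dx": 0, "dy": 0, "dz": 0.045, "wx": 0, "wy": 0, "wz": 0}, {"dx": 0, "dy": 0, "dz": 0.06, "wx": 0, "wy": 0, "wz": 0}, {"dx": 0, "dy": 0, "dz": 0.06, "wx": 0, "wy": 0, "wz": 0}]}}

```text
t: 17.67
position: [0.6201, 0.2704, 0.0274]
ee_rot: [0.301, -3.127, 0.0]
wrist_force: [-0.2, -0.2, -1.7]
finger_gap: 0.0258
```

```bash
python3 - <<'E'
from h import *
plan([]);c=read_camera("scene");P=cloud(c,np.ones((400,640),bool));J=P[(abs(P[:,0]-.62)<.07)&(abs(P[:,1]-.27)<.04)&(P[:,2]<.02)&(P[:,2]>-.01)];print(len(J)); plan([])
E
```

```text
t 17.67 pos [0.6201 0.2704 0.0274] F [-0.2 -0.2 -1.7] gap 0.0258 j7 1.41 jaw 100.98
635
t 17.72 pos [0.6201 0.2705 0.0275] F [-0.1 -0.4 -0.8] gap 0.0259 j7 1.41 jaw 100.98
```

Call:
{"op": "servo_tool", "data": {"targets": [{"dx": 0, "dy": 0, "dz": 0.005, "wx": 0, "wy": 0, "wz": 0}, {"dx": 0, "dy": 0, "dz": 0.01, "wx": 0, "wy": 0, "wz": 0}, {"dx": 0, "dy": 0, "dz": 0.015, "wx": 0, "wy": 0, "wz": 0}, {"dx": 0, "dy": 0, "dz": 0.015, "wx": 0, "wy": 0, "wz": 0}, {"dx": 0, "dy": 0, "dz": 0.015, "wx": 0, "wy": 0, "wz": 0}]}}

```text
t: 18.13
position: [0.6202, 0.2705, 0.0261]
ee_rot: [-0.301, 3.127, 0.0]
wrist_force: [0.1, 0.4, -1.0]
finger_gap: 0.026
```

Call:
{"op": "servo_tool", "data": {"targets": [{"dx": 0, "dy": 0, "dz": 0.005, "wx": 0, "wy": 0, "wz": 0}, {"dx": 0, "dy": 0, "dz": 0.01, "wx": 0, "wy": 0, "wz": 0}, {"dx": 0, "dy": 0, "dz": 0.01, "wx": 0, "wy": 0, "wz": 0}, {"dx": 0, "dy": 0, "dz": 0.01, "wx": 0, "wy": 0, "wz": 0}, {"dx": 0, "dy": 0, "dz": 0.01, "wx": 0, "wy": 0, "wz": 0}]}}

```text
t: 18.55
position: [0.6203, 0.2705, 0.0257]
ee_rot: [-0.301, 3.127, 0.0]
wrist_force: [-1.6, -1.7, 4.4]
finger_gap: 0.0258
```

Call:
{"op": "servo_tool", "data": {"targets": [{"dx": 0, "dy": 0, "dz": 0, "wx": 0, "wy": 0, "wz": 0}, {"dx": 0, "dy": 0, "dz": 0, "wx": 0, "wy": 0, "wz": 0}, {"dx": 0, "dy": 0, "dz": 0, "wx": 0, "wy": 0, "wz": 0}, {"dx": 0, "dy": 0, "dz": 0, "wx": 0, "wy": 0, "wz": 0}, {"dx": 0, "dy": 0, "dz": 0, "wx": 0, "wy": 0, "wz": 0}], "fingers": -1}}

```text
t: 18.97
position: [0.6202, 0.2704, 0.0248]
ee_rot: [0.301, -3.127, 0.0]
wrist_force: [0.1, -0.6, 0.3]
finger_gap: 0.0514
```

Call:
{"op": "servo_tool", "data": {"targets": [{"dx": 0, "dy": 0, "dz": -0.05, "wx": 0, "wy": 0, "wz": 0}, {"dx": 0, "dy": 0, "dz": -0.2, "wx": 0, "wy": 0, "wz": 0}, {"dx": 0, "dy": 0, "dz": -0.5, "wx": 0, "wy": 0, "wz": 0}, {"dx": 0, "dy": 0, "dz": -0.8, "wx": 0, "wy": 0, "wz": 0}, {"dx": 0, "dy": 0, "dz": -1, "wx": 0, "wy": 0, "wz": 0}]}}

```text
t: 19.38
position: [0.6213, 0.2708, 0.1285]
ee_rot: [-0.3, 3.124, 0.002]
wrist_force: [0.3, 0.4, 1.1]
finger_gap: 0.0831
```

```bash
python3 - <<'E'
from h import *
c=read_camera("wrist")
P=cloud(c,np.ones((400,640),bool));m=(P[:,2]>.01)&(P[:,2]<.08)&(abs(P[:,0]-.62)<.08)&(abs(P[:,1]-.27)<.05)
print(m.sum(),P[m].min(0),P[m].max(0),np.percentile(P[m][:,2],[5,25,50,75,95]))
plan([(.62,.2,.18,75),(.62,.12,.18,45),(.62,.04,.18,11),(.62,-.05,.18,11),(.6177,-.1407,.18,11)])
E
```

```text
3471 [0.56493119 0.25058    0.01254953] [0.64806391 0.28758636 0.06392165] [0.01942046 0.05951863 0.06138429 0.06197995 0.06268455]
t 19.43 pos [0.6234 0.2717 0.1328] F [1.4 0.2 3.2] gap 0.0845 j7 1.39 jaw 100.97
(0.62, 0.2, 0.18, 75) d [ 0.166 -0.696 -0.475] w [0.0008 0.0014 0.0721]
(0.62, 0.12, 0.18, 45) d [-0.207 -0.773  0.   ] w [0.     0.     0.0833]
(0.62, 0.04, 0.18, 11) d [-0.566 -0.566  0.   ] w [0.     0.     0.0944]
(0.62, -0.05, 0.18, 11) d [-0.883 -0.172  0.   ] w [0. 0. 0.]
(0.6177, -0.1407, 0.18, 11) d [-0.886 -0.196  0.   ] w [0. 0. 0.]
```

Call:
{"op": "servo_tool", "data": {"targets": [{"dx": 0, "dy": 0, "dz": -0.3, "wx": 0, "wy": 0, "wz": 0.014}, {"dx": 0.05, "dy": -0.2, "dz": -0.5, "wx": 0, "wy": 0, "wz": 0.028}, {"dx": 0.1, "dy": -0.4, "dz": -0.5, "wx": 0, "wy": 0, "wz": 0.043}, {"dx": 0.17, "dy": -0.7, "dz": -0.5, "wx": 0, "wy": 0, "wz": 0.058}, {"dx": 0.17, "dy": -0.7, "dz": -0.5, "wx": 0, "wy": 0, "wz": 0.072}]}}

```text
t: 19.85
position: [0.6181, 0.1901, 0.1764]
ee_rot: [0.428, 3.11, -0.006]
wrist_force: [1.4, -1.8, 0.1]
finger_gap: 0.087
```

Call:
{"op": "servo_tool", "data": {"targets": [{"dx": -0.05, "dy": -0.2, "dz": 0, "wx": 0, "wy": 0, "wz": 0.017}, {"dx": -0.1, "dy": -0.4, "dz": 0, "wx": 0, "wy": 0, "wz": 0.034}, {"dx": -0.15, "dy": -0.6, "dz": 0, "wx": 0, "wy": 0, "wz": 0.05}, {"dx": -0.21, "dy": -0.77, "dz": 0, "wx": 0, "wy": 0, "wz": 0.067}, {"dx": -0.21, "dy": -0.77, "dz": 0, "wx": 0, "wy": 0, "wz": 0.0833}]}}

```text
t: 20.27
position: [0.6178, 0.1126, 0.1757]
ee_rot: [1.217, 2.894, -0.003]
wrist_force: [-0.0, -1.7, 0.8]
finger_gap: 0.087
```

Call:
{"op": "servo_tool", "data": {"targets": [{"dx": -0.15, "dy": -0.15, "dz": 0, "wx": 0, "wy": 0, "wz": 0.019}, {"dx": -0.3, "dy": -0.3, "dz": 0, "wx": 0, "wy": 0, "wz": 0.038}, {"dx": -0.45, "dy": -0.45, "dz": 0, "wx": 0, "wy": 0, "wz": 0.057}, {"dx": -0.57, "dy": -0.57, "dz": 0, "wx": 0, "wy": 0, "wz": 0.076}, {"dx": -0.57, "dy": -0.57, "dz": 0, "wx": 0, "wy": 0, "wz": 0.0944}]}}

```text
t: 20.68
position: [0.6173, 0.0322, 0.1757]
ee_rot: [2.01, 2.412, -0.002]
wrist_force: [0.5, -1.4, 0.1]
finger_gap: 0.0872
```

Call:
{"op": "servo_tool", "data": {"targets": [{"dx": -0.3, "dy": -0.06, "dz": 0, "wx": 0, "wy": 0, "wz": 0}, {"dx": -0.6, "dy": -0.12, "dz": 0, "wx": 0, "wy": 0, "wz": 0}, {"dx": -0.88, "dy": -0.17, "dz": 0, "wx": 0, "wy": 0, "wz": 0}, {"dx": -0.88, "dy": -0.17, "dz": 0, "wx": 0, "wy": 0, "wz": 0}, {"dx": -0.88, "dy": -0.17, "dz": 0, "wx": 0, "wy": 0, "wz": 0}]}}

```text
t: 21.1
position: [0.6174, -0.0543, 0.1755]
ee_rot: [2.001, 2.421, 0.0]
wrist_force: [-0.4, 1.0, -0.2]
finger_gap: 0.0873
```

Call:
{"op": "servo_tool", "data": {"targets": [{"dx": -0.3, "dy": -0.06, "dz": 0, "wx": 0, "wy": 0, "wz": 0}, {"dx": -0.6, "dy": -0.12, "dz": 0, "wx": 0, "wy": 0, "wz": 0}, {"dx": -0.88, "dy": -0.2, "dz": 0, "wx": 0, "wy": 0, "wz": 0}, {"dx": -0.88, "dy": -0.2, "dz": 0, "wx": 0, "wy": 0, "wz": 0}, {"dx": -0.88, "dy": -0.2, "dz": 0, "wx": 0, "wy": 0, "wz": 0}]}}

```text
t: 21.52
position: [0.6147, -0.1427, 0.1752]
ee_rot: [1.999, 2.423, 0.0]
wrist_force: [-0.1, 1.0, -0.2]
finger_gap: 0.0876
```

```bash
python3 - <<'E'
from h import *
t=read_camera("top")
P=cloud(t,np.ones((400,640),bool))
for l in("index",):
    d=trace(l,"top")
    Q=cloud(t,d[0]["mask"]);J=tojig(Q);m=(Q[:,2]>.028)&(J[:,0]>.075)&(J[:,0]<.1);print("idx",d[0]["score"],d[0]["box"],J[m].min(0),J[m].max(0))
im=t["color"];cv2.imwrite("pics/tn.png",cv2.resize(im[165:215,280:420],None,fx=5.7,fy=5.7,interpolation=cv2.INTER_CUBIC))
w=read_camera("wrist");cv2.imwrite("pics/w4.png",w["color"])
for l in("stop_grip","stop_ball","index"):
  for n,c in(("top",t),("wrist",w)):
    for d in tip_of(l,n)[:2]: q=world(c,*d["position"],{"stop_grip":.104,"stop_ball":.058,"index":.034}[l]);print(l,n,round(d["score"],2),np.round(d["position"],1),np.round(q,4),np.round(tojig(q),4))
b,g,r=[t["color"][:,:,i].astype(int) for i in range(3)]
m=(r>1.5*g)&(r>1.5*b)&(r>80); m[:180]=0;m[200:]=0;m[:,315:]&=True;m[:,:320]=0;m[:,345:]=0
print(np.argwhere(m).tolist()); rc=np.argwhere(m).mean(0)
print("lug",tojig(world(t,rc[1],rc[0],.036)))
plan([(.6177,-.1407,.1,11),(.6177,-.1407,.066,11)])
E
```

```text
idx 0.59 [289.9, 183.7, 366.5, 207.1] [ 0.07839663 -0.09022596] [0.0992345  0.09828016]
stop_grip top 0.52 [377.  192.3] [ 0.6165 -0.1367  0.104 ] [ 0.0588 -0.1089]
stop_grip wrist 0.84 [320.8 208.6] [ 0.6184 -0.1392  0.104 ] [ 0.0602 -0.1117]
stop_ball top 0.71 [372.  184.3] [ 0.6408 -0.1308  0.058 ] [ 0.0838 -0.1077]
stop_ball top 0.61 [209.5 200.5] [0.611  0.2569 0.058 ] [0.1285 0.2785]
stop_ball wrist 0.94 [346.4 186.3] [ 0.6408 -0.1293  0.058 ] [ 0.084  -0.1063]
index top 0.7 [330.8 194.5] [ 0.6211 -0.0326  0.034 ] [ 0.0832 -0.0076]
index top 0.53 [335.5 231.4] [ 0.5314 -0.0418  0.034 ] [-0.0066  0.0005]
index wrist 0.96 [352.6  75.7] [ 0.627  -0.0344  0.034 ] [ 0.0886 -0.0105]
[[187, 329], [187, 330], [187, 331], [188, 329], [188, 330], [188, 331], [189, 330], [189, 331], [190, 330], [190, 331]]
lug [ 0.09810948 -0.00938508]
t 21.97 pos [ 0.6151 -0.1408  0.1751] F [ 0.  -1.5 -0.1] gap 0.087 j7 0.55 jaw 11.17
(0.6177, -0.1407, 0.1, 11) d [-0.004  0.025  0.751] w [ 0.     -0.      0.0005]
(0.6177, -0.1407, 0.066, 11) d [0.   0.   0.34] w [0. 0. 0.]
```

View pics/w4.png

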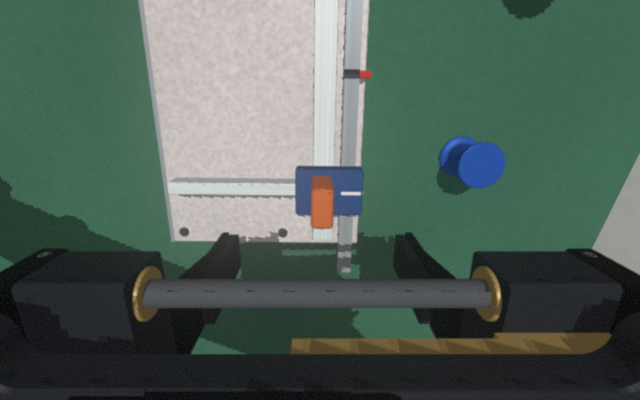

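Call:
{"op": "servo_tool", "data": {"targets": [{"dx": 0, "dy": 0.02, "dz": 0.2, "wx": 0, "wy": 0, "wz": 0}, {"dx": 0, "dy": 0.02, "dz": 0.4, "wx": 0, "wy": 0, "wz": 0}, {"dx": 0, "dy": 0.02, "dz": 0.6, "wx": 0, "wy": 0, "wz": 0}, {"dx": 0, "dy": 0.02, "dz": 0.75, "wx": 0, "wy": 0, "wz": 0}, {"dx": 0, "dy": 0.02, "dz": 0.75, "wx": 0, "wy": 0, "wz": 0}]}}

```text
t: 22.38
position: [0.6146, -0.1403, 0.0965]
ee_rot: [-1.992, -2.422, 0.005]
wrist_force: [-0.2, 0.3, -0.3]
finger_gap: 0.0872
```

Call:
{"op": "servo_tool", "data": {"targets": [{"dx": 0, "dy": 0, "dz": 0.1, "wx": 0, "wy": 0, "wz": 0}, {"dx": 0, "dy": 0, "dz": 0.2, "wx": 0, "wy": 0, "wz": 0}, {"dx": 0, "dy": 0, "dz": 0.3, "wx": 0, "wy": 0, "wz": 0}, {"dx": 0, "dy": 0, "dz": 0.33, "wx": 0, "wy": 0, "wz": 0}, {"dx": 0, "dy": 0, "dz": 0.33, "wx": 0, "wy": 0, "wz": 0}]}}

```text
t: 22.8
position: [0.6163, -0.1412, 0.066]
ee_rot: [-1.995, -2.425, 0.001]
wrist_force: [0.5, 1.3, -0.4]
finger_gap: 0.087
```

Call:
{"op": "servo_tool", "data": {"targets": [{"dx": 0, "dy": 0, "dz": 0, "wx": 0, "wy": 0, "wz": 0}, {"dx": 0, "dy": 0, "dz": 0, "wx": 0, "wy": 0, "wz": 0}, {"dx": 0, "dy": 0, "dz": 0, "wx": 0, "wy": 0, "wz": 0}, {"dx": 0, "dy": 0, "dz": 0, "wx": 0, "wy": 0, "wz": 0}, {"dx": 0, "dy": 0, "dz": 0, "wx": 0, "wy": 0, "wz": 0}], "fingers": 1}}

```text
t: 23.22
position: [0.6172, -0.1414, 0.0675]
ee_rot: [1.996, 2.425, 0.001]
wrist_force: [-0.2, -0.1, -0.9]
finger_gap: 0.0613
```

Call:
{"op": "servo_tool", "data": {"targets": [{"dx": 0, "dy": 0, "dz": 0, "wx": 0, "wy": 0, "wz": 0}, {"dx": 0, "dy": 0, "dz": 0, "wx": 0, "wy": 0, "wz": 0}, {"dx": 0, "dy": 0, "dz": 0, "wx": 0, "wy": 0, "wz": 0}, {"dx": 0, "dy": 0, "dz": 0, "wx": 0, "wy": 0, "wz": 0}, {"dx": 0, "dy": 0, "dz": 0, "wx": 0, "wy": 0, "wz": 0}]}}

```text
t: 23.63
position: [0.6169, -0.1413, 0.0671]
ee_rot: [1.996, 2.426, 0.0]
wrist_force: [0.0, 0.3, -0.2]
finger_gap: 0.0284
```

Call:
{"op": "servo_tool", "data": {"targets": [{"dx": 0, "dy": 0, "dz": 0, "wx": 0, "wy": 0, "wz": 0}, {"dx": 0, "dy": 0, "dz": 0, "wx": 0, "wy": 0, "wz": 0}, {"dx": 0, "dy": 0, "dz": 0, "wx": 0, "wy": 0, "wz": 0}, {"dx": 0, "dy": 0, "dz": 0, "wx": 0, "wy": 0, "wz": 0}, {"dx": 0, "dy": 0, "dz": 0, "wx": 0, "wy": 0, "wz": 0}]}}

```text
t: 24.05
position: [0.6199, -0.1407, 0.0672]
ee_rot: [1.993, 2.422, 0.005]
wrist_force: [8.3, -0.4, -5.7]
finger_gap: 0.0178
```

```bash
python3 - <<'E'
from h import *
w=read_camera("wrist");cv2.imwrite("pics/w5.png",w["color"])
for l in("stop_ball","index"):
    for d in tip_of(l,"wrist")[:1]: q=world(w,*d["position"],{"stop_ball":.058,"index":.034}[l]);print(l,round(d["score"],2),np.round(d["position"],1),np.round(q,4),np.round(tojig(q),4))
b,g,r=[w["color"][:,:,i].astype(int) for i in range(3)]
m=(r>1.8*g)&(r>1.8*b)&(r>90);n,lab,st,ce=cv2.connectedComponentsWithStats(m.astype(np.uint8))
for i in range(1,n):
    if st[i,4]>15: print(st[i],ce[i],tojig(world(w,*ce[i],.036)))
# jig edges direction for yaw
t=read_camera("top");d=trace("jig","top");Q=cloud(t,d[0]["mask"]);Q=Q[(Q[:,2]>.015)&(Q[:,2]<.034)];print(cv2.minAreaRect((Q[:,:2]*1000).astype(np.float32)))
plan([])
E
```

```text
stop_ball 0.73 [359.3 226.1] [ 0.642  -0.1258  0.058 ] [ 0.0859 -0.1031]
index 0.79 [362.7  57.6] [ 0.6254 -0.0344  0.034 ] [ 0.087  -0.0102]
[376  50  18  13 218] [384.5412844   56.16972477] [ 0.09895671 -0.00961627]
[298 231  39  48 959] [318.99165798 256.45881126] [ 0.06283244 -0.13449061]
[299 265  11  14  53] [304.13207547 273.1509434 ] [ 0.05266015 -0.14728432]
[301 309  33   4 113] [316.82300885 310.45132743] [ 0.06147866 -0.17761093]
((538.1690673828125, -40.689453125), (200.88511657714844, 360.0457458496094), 10.629213333129883)
t 24.3 pos [ 0.6199 -0.1407  0.0672] F [ 8.6 -0.3 -6. ] gap 0.0179 j7 0.6 jaw 11.11
```

View pics/w5.png

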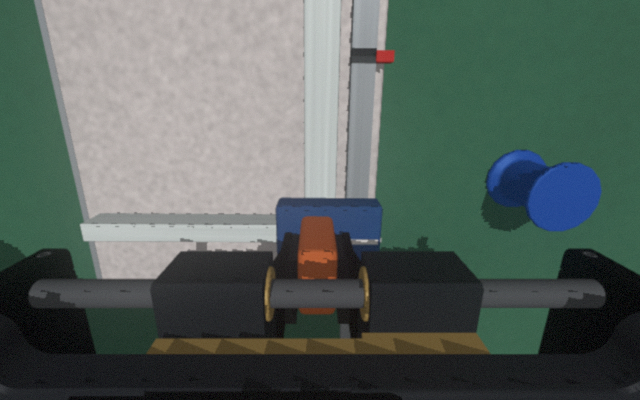

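```bash
sed -i 's/radians(11.0)/radians(10.63)/' h.py; python3 - <<'E'
from h import *
w=read_camera("wrist")
a=tojig(world(w,367,242,.058));b=tojig(world(w,364,56,.034));e=tojig(world(w,330,198,.058));l=tojig(world(w,385,56.2,.036));print("line",a,"notch",b,"edge-22",e-[0,.022],"lug",l)
s=state();print("tcp",tojig(s["position"]),"fin",tojig([.6177,-.1407]))
E
```

```text
line [ 0.09156957 -0.11267102] notch [ 0.08778407 -0.00876871] edge-22 [ 0.06910433 -0.10753701] lug [ 0.09927424 -0.00899001]
tcp [ 0.06207869 -0.11310644] fin [ 0.059941   -0.11269098]
```

Call:
{"op": "servo_tool", "data": {"targets": [{"dx": 0, "dy": 0.025, "dz": 0, "wx": 0, "wy": 0, "wz": 0}, {"dx": -0.06, "dy": 0.025, "dz": 0, "wx": 0, "wy": 0, "wz": 0}, {"dx": -0.14, "dy": 0.025, "dz": 0, "wx": 0, "wy": 0, "wz": 0}, {"dx": -0.22, "dy": 0.025, "dz": 0, "wx": 0, "wy": 0, "wz": 0}, {"dx": -0.3, "dy": 0.025, "dz": 0, "wx": 0, "wy": 0, "wz": 0}]}}

```text
t: 24.77
position: [0.6231, -0.158, 0.0669]
ee_rot: [-1.979, -2.415, -0.015]
wrist_force: [-14.6, 31.2, 17.6]
finger_gap: 0.0182
```

Call:
{"op": "servo_tool", "data": {"targets": [{"dx": -0.08, "dy": 0, "dz": 0, "wx": 0, "wy": 0, "wz": 0}, {"dx": -0.16, "dy": 0, "dz": 0, "wx": 0, "wy": 0, "wz": 0}, {"dx": -0.24, "dy": 0, "dz": 0, "wx": 0, "wy": 0, "wz": 0}, {"dx": -0.32, "dy": 0, "dz": 0, "wx": 0, "wy": 0, "wz": 0}, {"dx": -0.4, "dy": 0, "dz": 0, "wx": 0, "wy": 0, "wz": 0}]}}

```text
t: 25.18
position: [0.6298, -0.1866, 0.0626]
ee_rot: [-1.96, -2.415, -0.022]
wrist_force: [3.2, 3.7, -1.8]
finger_gap: 0.0136
```

Call:
{"op": "servo_tool", "data": {"targets": [{"dx": -0.06, "dy": 0, "dz": 0, "wx": 0, "wy": 0, "wz": 0}, {"dx": -0.12, "dy": 0, "dz": 0, "wx": 0, "wy": 0, "wz": 0}, {"dx": -0.18, "dy": 0, "dz": 0, "wx": 0, "wy": 0, "wz": 0}, {"dx": -0.2, "dy": 0, "dz": 0, "wx": 0, "wy": 0, "wz": 0}, {"dx": -0.2, "dy": 0, "dz": 0, "wx": 0, "wy": 0, "wz": 0}]}}

```text
t: 25.6
position: [0.6363, -0.2318, 0.0674]
ee_rot: [1.999, 2.422, -0.002]
wrist_force: [1.0, 0.0, -0.2]
finger_gap: 0.0005
```

```bash
python3 - <<'E'
from h import *
w=read_camera("wrist");cv2.imwrite("pics/w6.png",cv2.resize(w["color"][90:270,240:480],None,fx=3,fy=3,interpolation=cv2.INTER_CUBIC))
s=state();print("tcp",tojig(s["position"]),s["wrist_force"],s["finger_gap"])
E
```

```text
tcp [ 0.06169556 -0.20467685] [ 0.07295379  0.63481308 -0.35316747] 0.0005460126885066694
```

View pics/w6.png

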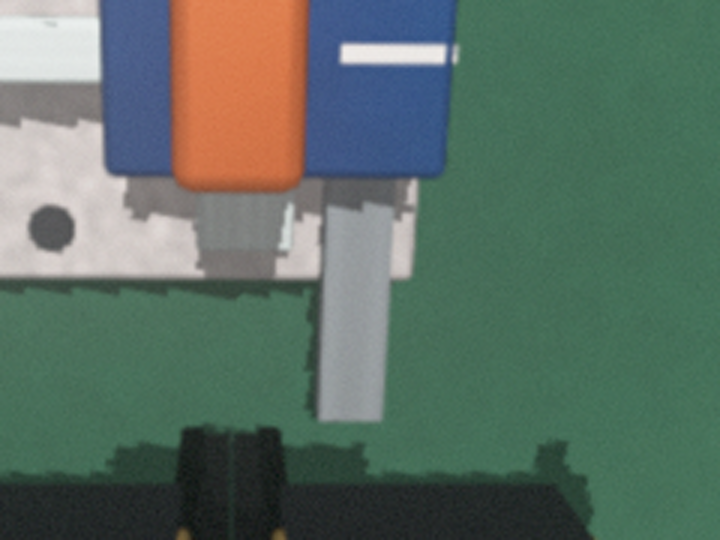

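I had the sign wrong. The fingers slid off the fin's −y end while the slide sat against its end stop, and nothing else moved. I'll rise, open and re-measure.

Call:
{"op": "servo_tool", "data": {"targets": [{"dx": 0, "dy": 0, "dz": -0.3, "wx": 0, "wy": 0, "wz": 0}, {"dx": 0, "dy": 0, "dz": -0.6, "wx": 0, "wy": 0, "wz": 0}, {"dx": 0, "dy": 0, "dz": -1, "wx": 0, "wy": 0, "wz": 0}, {"dx": 0, "dy": 0, "dz": -1, "wx": 0, "wy": 0, "wz": 0}, {"dx": 0, "dy": 0, "dz": -1, "wx": 0, "wy": 0, "wz": 0}], "fingers": -1}}

```text
t: 26.07
position: [0.6383, -0.2301, 0.1704]
ee_rot: [1.993, 2.421, 0.004]
wrist_force: [0.3, -0.3, -1.6]
finger_gap: 0.026
```

```bash
python3 - <<'E'
from h import *
w=read_camera("wrist");t=read_camera("top")
for c,n in((t,"top"),(w,"wrist")):
    P=cloud(c,np.ones((400,640),bool));J=tojig(P);m=(P[:,2]>.095)&(P[:,2]<.112)&(abs(J[:,0]-.06)<.03)&(J[:,1]>-.17)&(J[:,1]<-.06)
    print(n,m.sum(),J[m].min(0),J[m].max(0),J[m].mean(0))
    for l,z in(("stop_grip",.104),("stop_ball",.058),("index",.034)):
        for d in tip_of(l,n)[:1]: q=world(c,*d["position"],z);print(l,round(d["score"],2),np.round(d["position"],1),np.round(tojig(q),4))
f=tow((.0608,-.1127)); plan([(*tow((.0608,-.158)),.167,11),(*f,.167,11),(*f,.09,11),(*f,.067,11)])
E
```

```text
top 120 [ 0.05103463 -0.14615182] [ 0.06927067 -0.11210613] [ 0.05974347 -0.12887456]
stop_grip 0.84 [382.8 190.8] [ 0.0601 -0.1221]
stop_ball 0.61 [380.6 183. ] [ 0.0833 -0.1279]
index 0.7 [331.6 195.7] [ 0.08   -0.0084]
wrist 1280 [ 0.05276593 -0.14582699] [ 0.0704569  -0.11195051] [ 0.0615014  -0.12840904]
stop_grip 0.98 [312.7 107.7] [ 0.0604 -0.1295]
stop_ball 0.9 [341.6 104.4] [ 0.084  -0.1282]
t 26.47 pos [ 0.6362 -0.229   0.1659] F [ 1.2 -0.3  0.2] gap 0.0577 j7 0.71 jaw 11.09
(np.float64(0.6269022312617515), np.float64(-0.18507301370028345), 0.167, 11) d [ 0.449 -0.007 -0.011] w [-0.0003 -0.0001  0.0003]
(np.float64(0.6185459219546673), np.float64(-0.14055041163386847), 0.167, 11) d [0.453 0.003 0.   ] w [0. 0. 0.]
(np.float64(0.6185459219546673), np.float64(-0.14055041163386847), 0.09, 11) d [0.   0.   0.77] w [0. 0. 0.]
(np.float64(0.6185459219546673), np.float64(-0.14055041163386847), 0.067, 11) d [0.   0.   0.23] w [0. 0. 0.]
```

Call:
{"op": "servo_tool", "data": {"targets": [{"dx": 0.2, "dy": 0, "dz": 0, "wx": 0, "wy": 0, "wz": 0}, {"dx": 0.4, "dy": 0, "dz": 0, "wx": 0, "wy": 0, "wz": 0}, {"dx": 0.6, "dy": 0, "dz": 0, "wx": 0, "wy": 0, "wz": 0}, {"dx": 0.74, "dy": 0, "dz": 0, "wx": 0, "wy": 0, "wz": 0}, {"dx": 0.74, "dy": 0, "dz": 0, "wx": 0, "wy": 0, "wz": 0}]}}

```text
t: 26.88
position: [0.6226, -0.1521, 0.1665]
ee_rot: [-1.989, -2.429, -0.003]
wrist_force: [0.4, 0.1, 0.8]
finger_gap: 0.0857
```

```bash
python3 - <<'E'
from h import *
f=tow((.0613,-.129)); plan([(*f,.165,10.63),(*f,.067,10.63)])
E
```

```text
t 26.88 pos [ 0.6226 -0.1521  0.1665] F [0.4 0.1 0.8] gap 0.0857 j7 0.58 jaw 11.38
(np.float64(0.6220441370261613), np.float64(-0.15647845267203675), 0.165, 10.63) d [-0.042 -0.014  0.015] w [-0.     -0.0005  0.0021]
(np.float64(0.6220441370261613), np.float64(-0.15647845267203675), 0.067, 10.63) d [0.   0.   0.98] w [0. 0. 0.]
```

Call:
{"op": "servo_tool", "data": {"targets": [{"dx": -0.02, "dy": -0.01, "dz": 0.25, "wx": 0, "wy": 0, "wz": 0.0013}, {"dx": -0.02, "dy": -0.01, "dz": 0.5, "wx": 0, "wy": 0, "wz": 0.0013}, {"dx": -0.02, "dy": -0.01, "dz": 0.7, "wx": 0, "wy": 0, "wz": 0.0013}, {"dx": -0.02, "dy": -0.01, "dz": 0.8, "wx": 0, "wy": 0, "wz": 0.0013}, {"dx": -0.02, "dy": -0.01, "dz": 0.8, "wx": 0, "wy": 0, "wz": 0.0013}]}}

```text
t: 27.3
position: [0.62, -0.1593, 0.0844]
ee_rot: [-2.005, -2.414, 0.005]
wrist_force: [0.8, 0.1, 0.3]
finger_gap: 0.0867
```

```bash
python3 - <<'E'
from h import *
f=tow((.0613,-.129)); plan([(*f,.067,10.63)])
E
```

```text
t 27.3 pos [ 0.62   -0.1593  0.0844] F [0.8 0.1 0.3] gap 0.0867 j7 0.61 jaw 10.57
(np.float64(0.6220441370261613), np.float64(-0.15647845267203675), 0.067, 10.63) d [0.024 0.026 0.174] w [-0.0007 -0.0001 -0.0002]
```

Call:
{"op": "servo_tool", "data": {"targets": [{"dx": 0.01, "dy": 0.01, "dz": 0.1, "wx": 0, "wy": 0, "wz": 0}, {"dx": 0.01, "dy": 0.01, "dz": 0.17, "wx": 0, "wy": 0, "wz": 0}, {"dx": 0.01, "dy": 0.01, "dz": 0.17, "wx": 0, "wy": 0, "wz": 0}, {"dx": 0.01, "dy": 0.01, "dz": 0.17, "wx": 0, "wy": 0, "wz": 0}, {"dx": 0.01, "dy": 0.01, "dz": 0.17, "wx": 0, "wy": 0, "wz": 0}]}}

```text
t: 27.72
position: [0.6231, -0.1577, 0.0707]
ee_rot: [2.005, 2.417, 0.001]
wrist_force: [-0.3, -0.5, -0.2]
finger_gap: 0.0873
```

```bash
python3 - <<'E'
from h import *
f=tow((.0613,-.129)); plan([(*f,.067,10.63)])
E
```

```text
t 27.72 pos [ 0.6231 -0.1577  0.0707] F [-0.3 -0.5 -0.2] gap 0.0873 j7 0.62 jaw 10.63
(np.float64(0.6220441370261613), np.float64(-0.15647845267203675), 0.067, 10.63) d [ 0.014 -0.008  0.037] w [0.0002 0.0001 0.    ]
```

Call:
{"op": "servo_tool", "data": {"targets": [{"dx": 0.01, "dy": -0.01, "dz": 0.03, "wx": 0, "wy": 0, "wz": 0}, {"dx": 0.01, "dy": -0.01, "dz": 0.03, "wx": 0, "wy": 0, "wz": 0}, {"dx": 0.01, "dy": -0.01, "dz": 0.03, "wx": 0, "wy": 0, "wz": 0}, {"dx": 0.01, "dy": -0.01, "dz": 0.03, "wx": 0, "wy": 0, "wz": 0}, {"dx": 0.01, "dy": -0.01, "dz": 0.03, "wx": 0, "wy": 0, "wz": 0}], "fingers": 1}}

```text
t: 28.13
position: [0.6216, -0.1567, 0.0672]
ee_rot: [2.006, 2.418, 0.0]
wrist_force: [0.5, -0.2, -0.2]
finger_gap: 0.0613
```

Call:
{"op": "servo_tool", "data": {"targets": [{"dx": 0, "dy": 0, "dz": 0, "wx": 0, "wy": 0, "wz": 0}, {"dx": 0, "dy": 0, "dz": 0, "wx": 0, "wy": 0, "wz": 0}, {"dx": 0, "dy": 0, "dz": 0, "wx": 0, "wy": 0, "wz": 0}, {"dx": 0, "dy": 0, "dz": 0, "wx": 0, "wy": 0, "wz": 0}, {"dx": 0, "dy": 0, "dz": 0, "wx": 0, "wy": 0, "wz": 0}]}}

```text
t: 28.55
position: [0.6215, -0.1567, 0.0671]
ee_rot: [2.006, 2.418, 0.0]
wrist_force: [0.5, 0.8, 0.8]
finger_gap: 0.0285
```

Call:
{"op": "servo_tool", "data": {"targets": [{"dx": 0, "dy": 0, "dz": 0, "wx": 0, "wy": 0, "wz": 0}, {"dx": 0, "dy": 0, "dz": 0, "wx": 0, "wy": 0, "wz": 0}, {"dx": 0, "dy": 0, "dz": 0, "wx": 0, "wy": 0, "wz": 0}, {"dx": 0, "dy": 0, "dz": 0, "wx": 0, "wy": 0, "wz": 0}, {"dx": 0, "dy": 0, "dz": 0, "wx": 0, "wy": 0, "wz": 0}]}}

```text
t: 28.97
position: [0.6228, -0.1564, 0.0672]
ee_rot: [2.004, 2.416, 0.002]
wrist_force: [4.9, -1.0, -4.1]
finger_gap: 0.0176
```

Call:
{"op": "servo_tool", "data": {"targets": [{"dx": 0, "dy": 0, "dz": 0, "wx": 0, "wy": 0, "wz": 0}, {"dx": 0, "dy": 0, "dz": 0, "wx": 0, "wy": 0, "wz": 0}, {"dx": 0, "dy": 0, "dz": 0, "wx": 0, "wy": 0, "wz": 0}, {"dx": 0, "dy": 0, "dz": 0, "wx": 0, "wy": 0, "wz": 0}, {"dx": 0, "dy": 0, "dz": 0, "wx": 0, "wy": 0, "wz": 0}]}}

```text
t: 29.38
position: [0.6228, -0.1564, 0.0671]
ee_rot: [2.004, 2.416, 0.002]
wrist_force: [5.8, -0.9, -3.6]
finger_gap: 0.0177
```

Call:
{"op": "servo_tool", "data": {"targets": [{"dx": 0.04, "dy": 0, "dz": 0, "wx": 0, "wy": 0, "wz": 0}, {"dx": 0.08, "dy": 0, "dz": 0, "wx": 0, "wy": 0, "wz": 0}, {"dx": 0.12, "dy": 0, "dz": 0, "wx": 0, "wy": 0, "wz": 0}, {"dx": 0.16, "dy": 0, "dz": 0, "wx": 0, "wy": 0, "wz": 0}, {"dx": 0.2, "dy": 0, "dz": 0, "wx": 0, "wy": 0, "wz": 0}]}}

```text
t: 29.8
position: [0.6201, -0.1417, 0.0672]
ee_rot: [2.003, 2.408, -0.002]
wrist_force: [11.0, -7.9, -10.2]
finger_gap: 0.018
```

Call:
{"op": "servo_tool", "data": {"targets": [{"dx": 0.08, "dy": 0.01, "dz": 0, "wx": 0, "wy": 0, "wz": 0}, {"dx": 0.16, "dy": 0.015, "dz": 0, "wx": 0, "wy": 0, "wz": 0}, {"dx": 0.24, "dy": 0.015, "dz": 0, "wx": 0, "wy": 0, "wz": 0}, {"dx": 0.32, "dy": 0.015, "dz": 0, "wx": 0, "wy": 0, "wz": 0}, {"dx": 0.4, "dy": 0.015, "dz": 0, "wx": 0, "wy": 0, "wz": 0}]}}

```text
t: 30.22
position: [0.6131, -0.1045, 0.0671]
ee_rot: [2.005, 2.406, -0.007]
wrist_force: [8.7, -11.7, -8.8]
finger_gap: 0.0176
```

Call:
{"op": "servo_tool", "data": {"targets": [{"dx": 0.08, "dy": 0, "dz": 0, "wx": 0, "wy": 0, "wz": 0}, {"dx": 0.16, "dy": 0, "dz": 0, "wx": 0, "wy": 0, "wz": 0}, {"dx": 0.24, "dy": 0, "dz": 0, "wx": 0, "wy": 0, "wz": 0}, {"dx": 0.32, "dy": 0, "dz": 0, "wx": 0, "wy": 0, "wz": 0}, {"dx": 0.4, "dy": 0, "dz": 0, "wx": 0, "wy": 0, "wz": 0}]}}

```text
t: 30.63
position: [0.6058, -0.0654, 0.0672]
ee_rot: [2.005, 2.406, -0.007]
wrist_force: [7.8, -11.5, -8.2]
finger_gap: 0.0177
```

Call:
{"op": "servo_tool", "data": {"targets": [{"dx": 0.04, "dy": 0, "dz": 0, "wx": 0, "wy": 0, "wz": 0}, {"dx": 0.08, "dy": 0, "dz": 0, "wx": 0, "wy": 0, "wz": 0}, {"dx": 0.1, "dy": 0, "dz": 0, "wx": 0, "wy": 0, "wz": 0}, {"dx": 0.1, "dy": 0, "dz": 0, "wx": 0, "wy": 0, "wz": 0}, {"dx": 0.1, "dy": 0, "dz": 0, "wx": 0, "wy": 0, "wz": 0}]}}

```text
t: 31.05
position: [0.6033, -0.0521, 0.0671]
ee_rot: [2.006, 2.412, -0.003]
wrist_force: [3.8, -5.2, -4.1]
finger_gap: 0.0181
```

```bash
cat > m.py <<'E'
from h import *
w=read_camera("wrist")
s=state();print("t",s["t"],"tcp",np.round(tojig(s["position"]),4),"Fjig",np.round(Rn.from_euler("z",-YAW).apply(s["wrist_force"]),1),s["finger_gap"])
for c,n in((w,"wrist"),(read_camera("top"),"top")):
    for l,z in(("stop_grip",.104),("stop_ball",.058),("index",.034)):
        for d in tip_of(l,n)[:1]: q=world(c,*d["position"],z);print(n,l,round(d["score"],2),np.round(d["position"],1),np.round(tojig(q),4))
b,g,r=[w["color"][:,:,i].astype(int) for i in range(3)]
m=(r>1.8*g)&(r>1.8*b)&(r>90);m[:,:350]=0;k=cv2.connectedComponentsWithStats(m.astype(np.uint8))
for st,ce in zip(k[2][1:],k[3][1:]):
    if st[4]>40: print("red",st,ce,tojig(world(w,*ce,.036)))
cv2.imwrite("pics/m.png",w["color"])
E
python3 m.py
```

```text
t 31.1 tcp [ 0.0622 -0.0229] Fjig [ 3.3 -5.8 -4.2] 0.01771559206182386
wrist stop_grip 0.8 [316.7 286.5] [ 0.0618 -0.0226]
wrist stop_ball 0.7 [353.  227.3] [ 0.083  -0.0133]
wrist index 0.96 [357.3 200.2] [ 0.0881 -0.0046]
```

View pics/m.png

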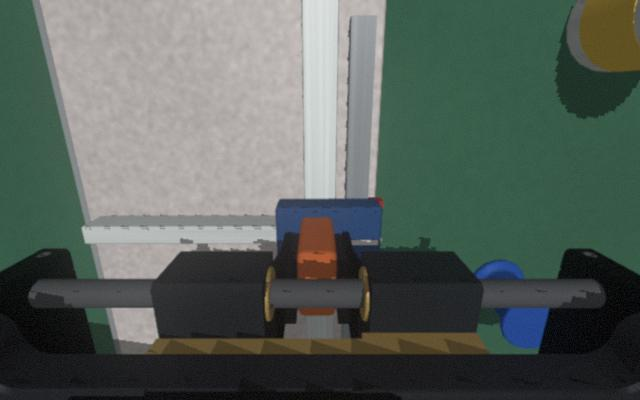

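```bash
python3 - <<'E'
from h import *
w=read_camera("wrist"); g=cv2.cvtColor(w["color"],cv2.COLOR_BGR2GRAY)[:40,355:371].mean(1); print(np.round(g[5:30]))
for v in(14.5,15.5,16.5): print(v,tojig(world(w,363,v,.034))-[0,.11])
P=cloud(w,np.ones((400,640),bool));J=tojig(P);m=(P[:,2]>.030)&(P[:,2]<.04)&(J[:,0]>.082)&(J[:,0]<.09);print("strip max y",J[m][:,1].max()-.11)
t=read_camera("top");P=cloud(t,np.ones((400,640),bool));J=tojig(P);m=(P[:,2]>.029)&(P[:,2]<.04)&(J[:,0]>.081)&(J[:,0]<.091)&(J[:,1]>.03);print("top strip max y",J[m][:,1].max()-.11)
m=(P[:,2]>.095)&(P[:,2]<.112)&(abs(J[:,0]-.06)<.012)&(abs(J[:,1])<.06);print(J[m].mean(0) if m.any() else 0)
print(tojig(state()["position"]))
E
```

```text
[184. 183. 185. 185. 185. 183. 182. 181. 182. 180. 172. 163. 159. 159.
 160. 159. 159. 159. 158. 158. 158. 158. 157. 157. 157.]
14.5 [ 0.0873028  -0.00808417]
15.5 [ 0.08732335 -0.00856791]
16.5 [ 0.08734394 -0.00905245]
strip max y -0.008298466260798429
top strip max y 0.2936208652790404
0
[ 0.06218567 -0.02275066]
```

Call:
{"op": "servo_tool", "data": {"targets": [{"dx": 0.03, "dy": 0, "dz": 0, "wx": 0, "wy": 0, "wz": 0}, {"dx": 0.06, "dy": 0, "dz": 0, "wx": 0, "wy": 0, "wz": 0}, {"dx": 0.09, "dy": 0, "dz": 0, "wx": 0, "wy": 0, "wz": 0}, {"dx": 0.1, "dy": 0, "dz": 0, "wx": 0, "wy": 0, "wz": 0}, {"dx": 0.1, "dy": 0, "dz": 0, "wx": 0, "wy": 0, "wz": 0}]}}

```text
t: 31.97
position: [0.6014, -0.0416, 0.0671]
ee_rot: [2.006, 2.413, -0.003]
wrist_force: [3.0, -2.6, -3.1]
finger_gap: 0.0181
```

Call:
{"op": "servo_tool", "data": {"targets": [{"dx": 0.005, "dy": 0, "dz": 0, "wx": 0, "wy": 0, "wz": 0}, {"dx": 0.01, "dy": 0, "dz": 0, "wx": 0, "wy": 0, "wz": 0}, {"dx": 0.01, "dy": 0, "dz": 0, "wx": 0, "wy": 0, "wz": 0}, {"dx": 0.01, "dy": 0, "dz": 0, "wx": 0, "wy": 0, "wz": 0}, {"dx": 0.01, "dy": 0, "dz": 0, "wx": 0, "wy": 0, "wz": 0}]}}

```text
t: 32.38
position: [0.6007, -0.0379, 0.0671]
ee_rot: [2.006, 2.417, -0.0]
wrist_force: [2.2, -2.6, -1.8]
finger_gap: 0.0179
```

Call:
{"op": "servo_tool", "data": {"targets": [{"dx": 0.005, "dy": 0, "dz": 0, "wx": 0, "wy": 0, "wz": 0}, {"dx": 0.01, "dy": 0, "dz": 0, "wx": 0, "wy": 0, "wz": 0}, {"dx": 0.01, "dy": 0, "dz": 0, "wx": 0, "wy": 0, "wz": 0}, {"dx": 0.01, "dy": 0, "dz": 0, "wx": 0, "wy": 0, "wz": 0}, {"dx": 0.01, "dy": 0, "dz": 0, "wx": 0, "wy": 0, "wz": 0}]}}

```text
t: 32.8
position: [0.6007, -0.0379, 0.0671]
ee_rot: [2.006, 2.416, -0.001]
wrist_force: [3.8, -5.1, -3.7]
finger_gap: 0.018
```

Call:
{"op": "servo_tool", "data": {"targets": [{"dx": 0.005, "dy": 0, "dz": 0, "wx": 0, "wy": 0, "wz": 0}, {"dx": 0.01, "dy": 0, "dz": 0, "wx": 0, "wy": 0, "wz": 0}, {"dx": 0.01, "dy": 0, "dz": 0, "wx": 0, "wy": 0, "wz": 0}, {"dx": 0.01, "dy": 0, "dz": 0, "wx": 0, "wy": 0, "wz": 0}, {"dx": 0.01, "dy": 0, "dz": 0, "wx": 0, "wy": 0, "wz": 0}]}}

```text
t: 33.22
position: [0.6006, -0.0377, 0.0671]
ee_rot: [2.006, 2.414, -0.002]
wrist_force: [4.3, -6.1, -4.0]
finger_gap: 0.0172
```

```bash
python3 m.py
```

```text
t 33.2667 tcp [ 0.0622 -0.0083] Fjig [ 3.8 -5.9 -3.4] 0.01771596269015222
wrist stop_grip 0.9 [314.9 286.1] [ 0.0611 -0.0079]
wrist stop_ball 0.71 [354.  226.6] [0.0836 0.0018]
top stop_grip 0.26 [237.6 270.1] [-0.0475  0.2359]
top index 0.17 [208.7 202.3] [0.1261 0.2876]
```

The slide jumped 4 mm on a 1 mm step and then stayed put as the push rose, so the ball is in the notch. I back the command off so the arm holds it without load.

Call:
{"op": "servo_tool", "data": {"targets": [{"dx": -0.01, "dy": 0, "dz": 0, "wx": 0, "wy": 0, "wz": 0}, {"dx": -0.02, "dy": 0.01, "dz": 0, "wx": 0, "wy": 0, "wz": 0}, {"dx": -0.025, "dy": 0.01, "dz": 0, "wx": 0, "wy": 0, "wz": 0}, {"dx": -0.025, "dy": 0.01, "dz": 0, "wx": 0, "wy": 0, "wz": 0}, {"dx": -0.025, "dy": 0.01, "dz": 0, "wx": 0, "wy": 0, "wz": 0}]}}

```text
t: 34.03
position: [0.6007, -0.0378, 0.0671]
ee_rot: [-2.005, -2.416, 0.002]
wrist_force: [-3.6, -2.9, 3.0]
finger_gap: 0.0175
```

Call:
{"op": "servo_tool", "data": {"targets": [{"dx": 0, "dy": 0, "dz": 0, "wx": 0, "wy": 0, "wz": 0}, {"dx": 0, "dy": 0, "dz": 0, "wx": 0, "wy": 0, "wz": 0}, {"dx": 0, "dy": 0, "dz": 0, "wx": 0, "wy": 0, "wz": 0}, {"dx": 0, "dy": 0, "dz": 0, "wx": 0, "wy": 0, "wz": 0}, {"dx": 0, "dy": 0, "dz": 0, "wx": 0, "wy": 0, "wz": 0}]}}

```text
t: 34.45
position: [0.6007, -0.0377, 0.0671]
ee_rot: [-2.005, -2.416, 0.002]
wrist_force: [-5.4, -2.3, 4.5]
finger_gap: 0.0178
```

```bash
python3 m.py; python3 - <<'E'
from h import *
w=read_camera("wrist");print([tojig(world(w,363,v,.034))[1]-.11 for v in(60,70)])
P=cloud(w,np.ones((400,640),bool));J=tojig(P);m=(P[:,2]>.030)&(P[:,2]<.04)&(J[:,0]>.082)&(J[:,0]<.09);print("strip-end notch",J[m][:,1].max()-.11)
s=read_camera("scene");print(s["color"].shape);cv2.imwrite("pics/fin.png",cv2.resize(s["color"][90:290,240:480],None,fx=3,fy=3,interpolation=cv2.INTER_CUBIC))
P=cloud(s,np.ones((400,640),bool));m=(abs(P[:,0]-.62)<.08)&(abs(P[:,1]-.27)<.04)&(P[:,2]>.01);print("scraper top",np.percentile(P[m][:,2],98))
E
```

```text
t 34.5 tcp [ 0.0622 -0.0084] Fjig [-5.4 -1.3  5.2] 0.017684780206026093
wrist stop_grip 0.67 [316.  285.7] [ 0.0617 -0.0079]
wrist stop_ball 0.67 [353.6 225.4] [0.0833 0.0025]
top stop_ball 0.38 [248.1 251.3] [-0.0104  0.2123]
[np.float64(-0.01629302107889201), np.float64(-0.021579036815606398)]
strip-end notch -0.008348621877505527
(400, 640, 3)
scraper top 0.06617918917088732
```

View pics/fin.png

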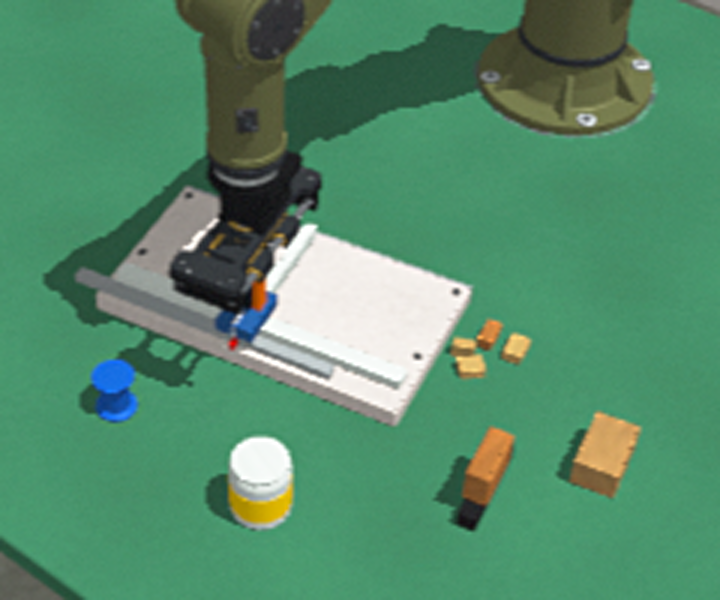

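The final scene shows the fin held at (260,295), with its white line in front of the red lug at (235,343). The chips are on the bench, the scraper is upright at (488,475), and the bystanders are where they were. Handing in.

```bash
python3 -c "
from h import *
print(hand_in())"
```

```text
the job is handed in; nothing more can be done
None
```

The job is handed in at about 34.6 s of the 72 s allowed; no verdict is reported. All the asked steps were done in order, with one slip on the way.

- **Chips:** one sweep with the scraper along the board pushed all four off the left end onto the bench. One chip lies on its side. None is on the board.
- **Scraper:** it stands upright on the bench behind the jig's left end and has been let go. Its top measured 62 mm from the wrist camera just after release; the scene camera later read 66 mm, which I put down to noise.
- **Stop slide:** it jumped 4 mm on a 1 mm step and then stayed put as I pushed harder, so I take it the ball is in the notch. In the jig's frame the gripper is at y = −8.4 mm, and the notch measured −8.3 to −9.0 mm. The fingers still hold the fin (opening 17.7 mm), with about 1.3 N of load along the rail and about 5 N sideways and upwards.

**Slip:** my first slide attempt went the wrong way. It pushed the slide to its −y end, and the fingers slid off the fin. The wrist force was about 39 N at the end of that move; any higher peak in between was not recorded. I opened the gripper, re-measured, gripped the fin again and slid it the right way.

**Checks that disagreed:** the network's ball point in the last wrist pictures was about 10 mm off, because the gripper hides the white line. I relied on the strip end, the gripper position and the click instead. In the last picture the staple box, the thread spool and the glue tin look unmoved; I did not measure them again.

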